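# Make up the cup tray and the pendant tray for the decorating class

## Task

Make up the two decorating kits for the class. The smaller tray, the one with only a round well and a brush rest, gets the bisque cup from the row behind the trays, standing in its well and the long pale wooden brush lying in both dips of its brush rest; the larger tray gets the glaze jar from the same row standing in its round well, the grey clay elephant lying flat, face up, in the middle of the square bay beside it, and the short black liner brush lying in both dips of its own brush rest. Don't knock the cup or the jar over, and leave the blue fish pendant and the slip tub where they are.

Things in the scene. Friction and masses are not known exactly. Their poses are not given: they have to be found in the camera images.
- cup_mid (a point): Small unglazed tan bisque cup with one painted band, open at the top, 67 mm across the rim, about 60 mm across at 15 mm up, 52 mm across the foot, 61 mm tall, 0.11 kg, hollow, standing upright. The point is on its axis half-way up (30.5 mm above its underside); z is up.
- jar_mid (a point): Round translucent plastic glaze jar with a dark ribbed screw lid (closed, fixed), 51 mm across, 60 mm tall, 0.1 kg, standing upright. The point is on its axis half-way up (30 mm above its underside); z is up.
- elephant_mid (a point): Flat grey clay pendant in the shape of an elephant, 51 mm (its x axis) by 68 mm (its y axis), 7 mm thick, 31 g, lying flat on the table. The point is its centre, half-way up (3.5 mm above its underside); z is up. It can be pinched by its two edges along x through the centre.
- long_brush_mid (a point): The long thin paint brush with a pale round wooden handle, 264 mm long, handle 9 mm in diameter, 16 g, lying on the table. The point is on the handle, near the balance point, on its axis; bristles towards its +x; the handle's line is turned 0.07 rad clockwise (from above) from x.
- liner_brush_mid (a point): The short thin black paint brush (liner), 142 mm long, handle 6 mm thick, 12 g, lying on the table. The point is on the handle near the balance point, half-way up, 57 mm from the handle's end and 85 mm from the bristle tip; bristles towards its +x; the handle's line is turned 0.06 rad clockwise (from above) from x.
- cup_tray: Smaller plywood tray, 160 (x) by 176 (y) mm, fixed; origin: centre of its underside, z up; in its frame, mm: floor top z=6, rim 8 wide, top z=12. Darker wood block 96x96, top z=20, with a round well of diameter 76 down to the floor, centre x=-22, y=0. Brush rest along y: 2 bars at x=+47, y=+-50, tops z=16, each with a dip 16 wide between 2 humps (tops z=24).
- pendant_tray: Larger plywood tray, 183 (x) by 215 (y) mm, fixed; origin: centre of its underside, z up; in mm: floor top z=6, rim top z=12. Wood block, top z=20, with a round well of diameter 66 down to the floor, centre x=-41.5, y=57.5. Square bay 104x104 with 5 mm high strips, centre x=-31.5, y=-47.5. Brush rest along y: 2 bars at x=+55, y=+-36, tops z=16, each with a dip 16 wide between 2 humps (tops z=24).
- fish: Flat blue clay pendant in the shape of a fish, 68 x 72 mm, 7 mm thick, lying on the table behind the work, origin at the centre of its underside. To be left alone.
- tub: Translucent rectangular tub with blue slip and a thin pink tool sticking out, 99 x 155 x 70 mm, origin under its centre. To be left alone.
Not all that is in view belongs to the job. What is shaped like the part that bears cup_mid but yellow is not meant.

How it is judged (in metres and radians):
At the end, for the whole second after the job is handed in: All released and at rest: cup and jar upright on the floor of their wells (13 mm in x and y), elephant flat, face up, in its bay (20 mm), each brush level in both dips of its own rest (10 mm across; along it 50 mm for the long brush, 40 mm for the liner; parallel within 0.25 rad) (x of cup_mid in the frame of cup_tray between -0.035 and -0.009 m and y of cup_mid in the frame of cup_tray between -0.013 and 0.013 m and z of cup_mid in the frame of cup_tray between 0.0315 and 0.0415 m and linear speed of each of cup, long_brush, jar, elephant, liner_brush below 0.02 m/s and angle between each of cup_mid, jar_mid's own z axis and vertical below 0.12 rad and x of long_brush_mid in the frame of cup_tray between 0.037 and 0.057 m and y of long_brush_mid in the frame of cup_tray between -0.05 and 0.05 m and z of long_brush_mid in the frame of cup_tray between 0.015 and 0.025 m and angle between long_brush_mid's own x axis and vertical between 1.45 and 1.69 rad and angle between the x axis of long_brush_mid and the y axis of cup_tray, either way round below 0.25 rad and x of jar_mid in the frame of pendant_tray between -0.0545 and -0.0285 m and y of jar_mid in the frame of pendant_tray between 0.0445 and 0.0705 m and z of jar_mid in the frame of pendant_tray between 0.031 and 0.041 m and x of elephant_mid in the frame of pendant_tray between -0.0515 and -0.0115 m and y of elephant_mid in the frame of pendant_tray between -0.0675 and -0.0275 m and z of elephant_mid in the frame of pendant_tray between 0.0065 and 0.0125 m and angle between elephant_mid's own z axis and vertical below 0.08 rad and x of liner_brush_mid in the frame of pendant_tray between 0.045 and 0.065 m and y of liner_brush_mid in the frame of pendant_tray between -0.04 and 0.04 m and z of liner_brush_mid in the frame of pendant_tray between 0.014 and 0.024 m and angle between liner_brush_mid's own x axis and vertical between 1.45 and 1.69 rad and angle between the x axis of liner_brush_mid and the y axis of pendant_tray, either way round below 0.25 rad); the robot touches nothing.
It fails at once if the cup is knocked over (angle between cup_mid's own z axis and vertical above 0.8 rad).
It fails at once if the jar is knocked over (angle between jar_mid's own z axis and vertical above 0.8 rad).
It fails at once if the fish pendant is moved more than 25 mm (distance of fish from where it was at the start of the episode above 0.025 m).
It fails at once if the slip tub is moved more than 25 mm (distance of tub from where it was at the start of the episode above 0.025 m).
It also fails if it takes over 125 s, if anything falls off the work surface, if the arm or the gripper's body presses on something with over 40 N, if the wrist force passes 120 N, or if a joint passes its speed limit or range.

## Robot

A 6-joint arm with a two-finger parallel gripper is mounted at the origin on a cart in front of the work surface, level with it; the furniture and walls round the work are solid. World frame = base frame: x ahead of the robot, y to its left, z up, the work surface at z = 0. Lengths are in mm, angles in degrees, forces in N, time in s.
With the tool pointing down it reaches from about 350 to 850 mm from the base axis. Payload 8.1 kg.
Tool frame: the origin (TCP) lies at the very end of the fingers, on their centre line; the grasp point (between the pads) lies 19 mm behind it (tcp_to_grasp is the distance from the TCP to the grasp point, in mm); z points along the fingers, x is the direction in which the jaws open and shut, and the axes are right-handed (so a half turn about z gives the same grasp; the last joint's range is limited). The gripper opens to 85 mm and grips with 20 to 120 N. Pads are 22 mm wide; open, the fingers measure 114 mm over their backs; the gripper's body (76 mm by 85 mm) begins 54 mm behind the grasp point. The pads swing forward as they close: fully open they stand 13 mm farther back than shut.
Start: joints at [67.93, 7.471, 85.268, -0, 87.261, -4.893], TCP at [177.176, 573.249, 231.292] pointing down, gripper open.
Joint ranges: [-169.43, 169.43], [-51.17, 129.36], [1.28, 143.12], [-76.62, 256.62], [0, 156.53], [-152.29, 152.29]. Speed limits (degrees/s): [136.94, 136.94, 159.86, 180, 180, 180].

## Interface

Orientations are given as [roll, pitch, yaw] about the fixed x, y, z axes, in that order (R = Rz(yaw) Ry(pitch) Rx(roll)).
In Python, from bench import * gives the robot as it stands. The module is installed in compiled form; this text tells all that it offers.
- The arm moves only by the tool apply_moves, never from a script. Its argument "targets" is text: rows parted by semicolons, each of 7 numbers parted by spaces: the turn, a rotation vector about the tool's x, y, z in rad, then the shift along the tool's x, y, z in cm, then the finger opening in cm, from 0 to 8.54. A call has exactly 5 rows; each row is the pose to reach, as a shift and turn from the pose commanded when the call began, along the tool's axes at that moment; what a row does not reach only later rows make up. A row lasts 1/10 s, in which the tool goes at most 50 mm and 8.59 degrees, less where a joint would pass 70% of its speed; a pose out of reach is approached as far as the arm can. A call with a gripper value outside its range is refused whole. The fingers move at their own pace and stop on an object; "force" is the grip in N (left out, the last holds). Time passes only in rows, so rows that repeat a pose let the fingers close, or fill a call up. It gives the time, the measured TCP pose, the force and the opening at its end, in the units of the state.
- sense(): the state, without advancing time (a new reading comes with each control period).
- snapshot(name): name is "scene" or "top" or "wrist"; returns the picture (420x560x3 uint8, red, green, blue); there is no depth.
- camera_model(name): a dict with "fx", "fy", "cx", "cy" (pixels), "k1" (the pictures are not rectified: a ray, as slopes to the right and down, at radius r is drawn at 1 + k1 r^2 times it, then the intrinsics apply), "position" and "attitude" of the camera in the world; the wrist camera has in their place "T_tool_cam" (4x4, takes a point from camera to tool coordinates, whose origin is the TCP and whose axes are the tool frame's). Camera axes: x right, y up, looking along -z (the intrinsics and any distortion apply to the point x, -y, -z); pixel columns grow to the right and rows downward; lengths in mm; the calibration is good to about 2 mm. A picture is of the moment at which its call begins: read the wrist's pose just before it. camera_model takes no time and is no camera call.
- hand_in(): hands the job in, once; it reports no verdict.
Trained networks look in the newest picture that a camera, given by its name, has taken for a name from the list of things; names that differ only in an ending like _2 or _b are one class to them, and where a whole thing is asked for, a point or a joint stands for the part that bears it (a point fixed in the world has none). Each returns a list of dicts, best first, with "confidence" (0 to 1); they miss things now and then, are a little off and sometimes report something else, mostly with a low value. They report only what shows in the picture. A call takes as long as a camera call. They do not tell look-alikes from the thing itself.
- recognise(camera, query): "at" ([row, column] in pixels, amid what is visible of it).
- place_of(camera, query): "at" ([row, column] in pixels: a listed point, or the origin of a listed thing).
The state is a dict: "time": time; "joint_pos": joint angles; "qd": joint speeds; "joint_efforts": joint torques, N m; "tool_pos": TCP position; "tcp_rot": TCP orientation; "ft_force": force on the tool from outside, world axes, zero at the start; "wrist_torque": the same for the moment, N m; "finger_gap": finger opening in mm.
Only numpy, scipy, OpenCV 4.12 (cv2) and the standard library are available. Lean on these libraries where they do the work, as an engineer would, in place of code of your own. Each camera call takes 0.05 s, during which the arm holds its last target. There are 200 camera calls.

## Working session

There is one attempt and no reset: what is moved stays moved. The work goes in short steps, Python scripts to look and compute and a tool call to move; the robot and the scene stay as the last step left them, time stands still between calls to the robot, and variables do not carry over. Pictures are saved under pics/ and viewed, about 12 in all and at most 16, crops included, and the job is handed in when it is done.

Besides the shell and the picture viewer there is one more tool, called after "Request:" as name(argument=value, ...) on one line, values as JSON. apply_moves: Moves the arm, as the interface text tells. Its arguments: {"type":"object","properties":{"targets":{"type":"string"},"force":{"type":"number"}},"required":["targets"]}

```bash
mkdir -p pics; ls; cat > h.py <<'E'
from bench import *
import numpy as np, cv2
from scipy.spatial.transform import Rotation as R
def ray(cam,rc,st=None):
    m=camera_model(cam); 
    d=np.array([(rc[1]-m["cx"])/m["fx"],(rc[0]-m["cy"])/m["fy"]]); u=d.copy()
    for _ in range(20): u=d/(1+m["k1"]*(u@u))
    v=np.array([u[0],-u[1],-1.])
    if cam=="wrist":
        st=st or sense(); T=np.array(m["T_tool_cam"]); Rt=R.from_euler("xyz",st["tcp_rot"],degrees=True).as_matrix()
        return Rt@T[:3,3]+np.array(st["tool_pos"]), Rt@T[:3,:3]@v
    A=np.array(m["attitude"]); 
    A=A if A.shape==(3,3) else R.from_euler("xyz",A,degrees=True).as_matrix()
    return np.array(m["position"]),A@v
def at(cam,rc,z,st=None):
    o,d=ray(cam,rc,st); return (o+d*(z-o[2])/d[2]).round(1)
def save(n,cam):
    im=snapshot(cam); cv2.imwrite("pics/"+n+".png",im[:,:,::-1]); return im
def proj(cam,p,st=None):
    m=camera_model(cam)
    if cam=="wrist":
        st=st or sense(); T=np.array(m["T_tool_cam"]); Rt=R.from_euler("xyz",st["tcp_rot"],degrees=True).as_matrix()
        o=Rt@T[:3,3]+np.array(st["tool_pos"]);A=Rt@T[:3,:3]
    else:
        o=np.array(m["position"]);A=np.array(m["attitude"]);A=A if A.shape==(3,3) else R.from_euler("xyz",A,degrees=True).as_matrix()
    v=A.T@(np.array(p)-o);u=np.array([v[0],-v[1]])/-v[2];u=u*(1+m["k1"]*(u@u))
    return np.array([m["cy"]+m["fy"]*u[1],m["cx"]+m["fx"]*u[0]]).round(1)
E
python3 - <<'E'
from h import *
for c in("scene","top","wrist"): print(c,camera_model(c))
s=sense();print(s)
H=dict(cup_mid=30.5,jar_mid=30,elephant_mid=3.5,long_brush_mid=4.5,liner_brush_mid=3,cup_tray=0,pendant_tray=0,fish=0,tub=0)
for c in("top","scene"):
    save(c+"0",c)
    for q,z in H.items():
        for f in(place_of,):
            print(c,q,[(np.round(r["at"],1).tolist(),round(r["confidence"],2),at(c,r["at"],z).tolist()) for r in f(c,q)[:3]])
E
```

```text
pics
scene {'fx': 451.80720975738296, 'fy': 451.80720975738296, 'cx': 286.8500613282141, 'cy': 209.12081344955826, 'k1': -0.001476314679620846, 'position': array([ 54.81079706, 881.22940963, 991.89594356]), 'attitude': array([ 4.84423866e+01, -1.06543776e-01, -1.48184763e+02])}
top {'fx': 522.4665064847113, 'fy': 522.4665064847113, 'cx': 275.751759912501, 'cy': 212.361215563929, 'k1': -0.0686950385181145, 'position': array([ 3.40271118e+02, -9.98223274e-01,  1.43371347e+03]), 'attitude': array([ 10.93861591,   0.19903118, -91.18516513])}
wrist {'fx': 373.0838830249387, 'fy': 373.0838830249387, 'cx': 275.90021950465757, 'cy': 207.29334118555494, 'k1': 0.015533995631375329, 'T_tool_cam': array([[ 9.99999939e-01, -6.45906741e-05, -3.44602637e-04,
        -1.48188248e+00],
       [-1.55059037e-04, -9.63010855e-01, -2.69462554e-01,
        -6.80696945e+01],
       [-3.14451312e-04,  2.69462591e-01, -9.63010806e-01,
        -1.41928012e+02],
       [ 0.00000000e+00,  0.00000000e+00,  0.00000000e+00,
         1.00000000e+00]])}
{'time': 0.0, 'joint_pos': array([ 6.79290975e+01,  7.51616543e
[... 1192 characters left out ...]
8, 130.4], 0.5, [503.5, 403.2, 0.0])]
top tub [([149.6, 246.6], 0.76, [802.3, 78.0, 0.0]), ([195.8, 329.9], 0.38, [661.6, -155.0, 0.0])]
scene cup_mid [([207.0, 274.2], 0.72, [665.1, -28.4, 30.5])]
scene jar_mid [([245.2, 238.9], 0.95, [660.7, 169.0, 30.0])]
scene elephant_mid [([192.4, 293.3], 0.44, [667.9, -152.6, 3.5])]
scene long_brush_mid [([331.7, 235.9], 0.56, [503.8, 397.8, 4.5])]
scene liner_brush_mid [([173.8, 377.7], 0.53, [463.8, -405.5, 3.0])]
scene cup_tray [([209.0, 353.3], 0.58, [456.6, -187.4, 0.0])]
scene pendant_tray [([288.1, 284.8], 0.91, [474.4, 212.2, 0.0])]
scene fish [([189.9, 255.8], 0.49, [787.8, -99.0, 0.0])]
scene tub [([217.6, 221.5], 0.82, [800.9, 76.7, -0.0])]
```

```bash
python3 - <<'E'
import cv2
im=cv2.imread("pics/top0.png"); cv2.imwrite("pics/top0c.png",cv2.resize(im[110:330,80:480],(800,440),interpolation=cv2.INTER_CUBIC))
E
```

```text
(no output)
```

View pics/top0c.png

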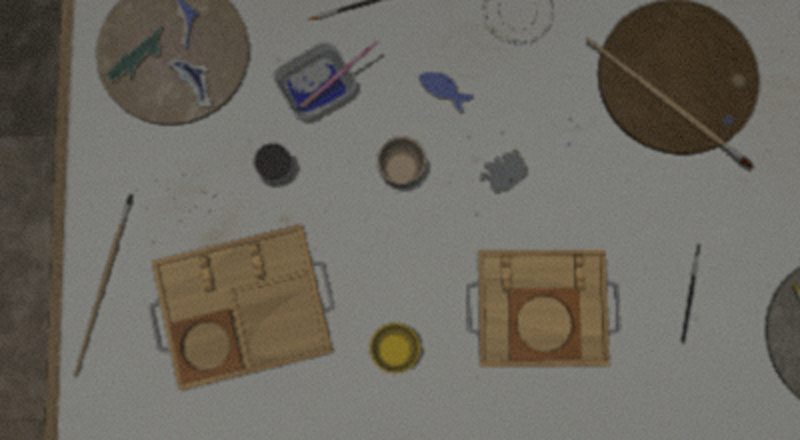

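View pics/scene0.png

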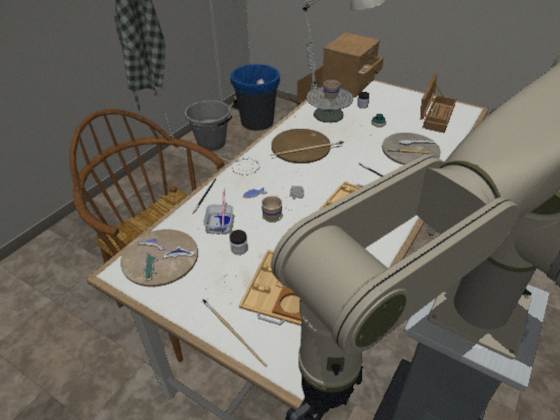

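```bash
cat > plan.py <<'E'
# usage: plan.py x y z yaw_deg gap_mm [vmax mm/row] ; ... waypoints separated by ';' ; prints calls, updates cmd.json
import sys,json,numpy as np
from pathlib import Path
F=Path("cmd.json"); c=json.loads(F.read_text()) if F.exists() else [177.176,573.249,231.292,72.82]
rows=[];p=np.array(c,float)
def emit(base,chunk):
    out=[];a=np.radians(base[3])
    for q,g in chunk:
        d=q[:3]-base[:3]
        v=[np.cos(a)*d[0]+np.sin(a)*d[1],np.sin(a)*d[0]-np.cos(a)*d[1],-d[2]]
        out.append((round(-np.radians(q[3]-base[3]),3),*[round(t/10,2) for t in v],round(g/10,2)))
    print("; ".join("0 0 %g %g %g %g %g"%r for r in out))
    r=out[-1];X,Y,Z=[10*t for t in r[1:4]]
    return np.array([base[0]+np.cos(a)*X+np.sin(a)*Y,base[1]+np.sin(a)*X-np.cos(a)*Y,base[2]-Z,base[3]-np.degrees(r[0])])
for w in " ".join(sys.argv[1:]).split(";"):
    v=[float(t) for t in w.split()];q=np.array(v[:4]);g=v[4];vm=v[5] if len(v)>5 else 40
    if len(v)>6: n=int(v[6])
    else:
        L=np.linalg.norm(q[:3]-p[:3]);n=max(int(np.ceil(L/vm)),int(np.ceil(abs(q[3]-p[3])/7)),1)
        n+= n>2
    for i in range(1,n+1):
        s=i/n
        if n>3: # trapezoid: half-speed first/last row
            s=(i-.5)/(n-1) if i<n else 1
        rows.append((p+(q-p)*s,g))
    p=q
while len(rows)%5: rows.append(rows[-1])
b=np.array(c,float)
for i in range(0,len(rows),5): b=emit(b,rows[i:i+5])
F.write_text(json.dumps(b.tolist())); print("end",b.round(2))
E
python3 plan.py "480 280 330 90 85"
```

```text
0 0 -0.014 -0.87 1.71 -0.45 8.5; 0 0 -0.041 -2.6 5.13 -1.35 8.5; 0 0 -0.068 -4.33 8.54 -2.24 8.5; 0 0 -0.095 -6.07 11.96 -3.14 8.5; 0 0 -0.123 -7.8 15.38 -4.04 8.5
0 0 -0.027 -2.14 3.18 -0.9 8.5; 0 0 -0.054 -4.28 6.36 -1.79 8.5; 0 0 -0.081 -6.42 9.54 -2.69 8.5; 0 0 -0.109 -8.56 12.71 -3.59 8.5; 0 0 -0.136 -10.7 15.89 -4.48 8.5
0 0 -0.027 -2.55 2.86 -0.9 8.5; 0 0 -0.041 -3.83 4.29 -1.35 8.5; 0 0 -0.041 -3.83 4.29 -1.35 8.5; 0 0 -0.041 -3.83 4.29 -1.35 8.5; 0 0 -0.041 -3.83 4.29 -1.35 8.5
end [479.97 279.99 329.99  90.01]
```

Request:
apply_moves(targets="0 0 -0.014 -0.87 1.71 -0.45 8.5; 0 0 -0.041 -2.6 5.13 -1.35 8.5; 0 0 -0.068 -4.33 8.54 -2.24 8.5; 0 0 -0.095 -6.07 11.96 -3.14 8.5; 0 0 -0.123 -7.8 15.38 -4.04 8.5")

```text
time: 1.5
tool_pos: [301.9, 452.2, 272.1]
tcp_rot: [180.0, -0.0, 80.0]
ft_force: [0.1, 0.1, 0.6]
finger_gap: 84.9
```

Request:
apply_moves(targets="0 0 -0.027 -2.14 3.18 -0.9 8.5; 0 0 -0.054 -4.28 6.36 -1.79 8.5; 0 0 -0.081 -6.42 9.54 -2.69 8.5; 0 0 -0.109 -8.56 12.71 -3.59 8.5; 0 0 -0.136 -10.7 15.89 -4.48 8.5")

```text
time: 2.0
tool_pos: [439.7, 318.8, 317.1]
tcp_rot: [180.0, -0.0, 87.7]
ft_force: [-0.3, 0.0, -0.2]
finger_gap: 85.1
```

Request:
apply_moves(targets="0 0 -0.027 -2.55 2.86 -0.9 8.5; 0 0 -0.041 -3.83 4.29 -1.35 8.5; 0 0 -0.041 -3.83 4.29 -1.35 8.5; 0 0 -0.041 -3.83 4.29 -1.35 8.5; 0 0 -0.041 -3.83 4.29 -1.35 8.5")

```text
time: 2.5
tool_pos: [479.2, 280.7, 329.6]
tcp_rot: [-180.0, -0.0, 90.0]
ft_force: [0.2, 0.3, -0.6]
finger_gap: 84.8
```

```bash
cat > look.py <<'E'
from h import *; import sys,json
n=sys.argv[1]; s=sense(); save(n,"wrist"); json.dump({k:np.array(v).tolist() for k,v in s.items()},open("pics/%s.json"%n,"w"))
H=dict(cup_mid=30.5,jar_mid=30,elephant_mid=3.5,long_brush_mid=4.5,liner_brush_mid=3,cup_tray=0,pendant_tray=0)
for q in sys.argv[2:]:
    print(q,[(np.round(r["at"],1).tolist(),round(r["confidence"],2),at("wrist",r["at"],H[q],s).tolist()) for r in place_of("wrist",q)[:3]])
E
python3 look.py w1 jar_mid long_brush_mid pendant_tray; python3 plan.py "480 -230 330 90 85"
```

```text
jar_mid [([305.8, 185.2], 0.56, [669.5, 159.6, 30.0])]
long_brush_mid [([179.0, 373.6], 0.82, [503.7, 403.7, 4.5])]
pendant_tray [([158.7, 221.5], 0.8, [478.6, 210.6, 0.0]), ([307.4, 185.9], 0.33, [689.6, 152.3, 0.0])]
0 0 0 -1.96 -0 -0 8.5; 0 0 0 -5.88 -0 -0 8.5; 0 0 0 -9.81 -0 -0 8.5; 0 0 0 -13.73 -0 -0 8.5; 0 0 0 -17.65 -0 -0 8.5
0 0 0 -3.93 -0 -0 8.5; 0 0 0 -7.85 -0 -0 8.5; 0 0 0 -11.77 -0 -0 8.5; 0 0 0 -15.7 -0 -0 8.5; 0 0 0 -19.62 -0 -0 8.5
0 0 0 -3.92 -0 -0 8.5; 0 0 0 -7.84 -0 -0 8.5; 0 0 0 -11.77 -0 -0 8.5; 0 0 0 -13.73 -0 -0 8.5; 0 0 0 -13.73 -0 -0 8.5
end [ 480.05 -230.01  329.99   90.01]
```

View pics/w1.png

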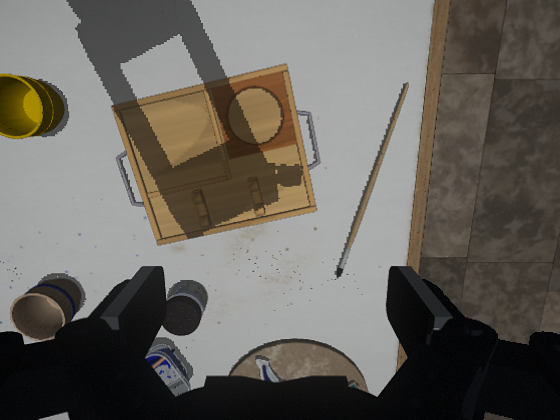

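Request:
apply_moves(targets="0 0 0 -1.96 0 0 8.5; 0 0 0 -5.88 0 0 8.5; 0 0 0 -9.81 0 0 8.5; 0 0 0 -13.73 0 0 8.5; 0 0 0 -17.65 0 0 8.5")

```text
time: 3.2
tool_pos: [479.6, 102.7, 330.0]
tcp_rot: [180.0, -0.0, 90.1]
ft_force: [0.2, -0.4, -0.1]
finger_gap: 85.1
```

Request:
apply_moves(targets="0 0 0 -3.93 0 0 8.5; 0 0 0 -7.85 0 0 8.5; 0 0 0 -11.77 0 0 8.5; 0 0 0 -15.7 0 0 8.5; 0 0 0 -19.62 0 0 8.5")

```text
time: 3.7
tool_pos: [479.8, -93.7, 330.1]
tcp_rot: [180.0, 0.0, 90.1]
ft_force: [0.6, -0.2, -0.8]
finger_gap: 85.0
```

Request:
apply_moves(targets="0 0 0 -3.92 0 0 8.5; 0 0 0 -7.84 0 0 8.5; 0 0 0 -11.77 0 0 8.5; 0 0 0 -13.73 0 0 8.5; 0 0 0 -13.73 0 0 8.5")

```text
time: 4.2
tool_pos: [479.7, -231.9, 329.4]
tcp_rot: [-179.9, 0.0, 89.9]
ft_force: [0.3, 0.3, 0.4]
finger_gap: 85.0
```

```bash
python3 look.py w2 cup_mid elephant_mid liner_brush_mid cup_tray
```

```text
cup_mid [([305.2, 441.6], 0.87, [668.8, -15.3, 30.5]), ([104.9, 482.4], 0.69, [414.3, 1.0, 30.5])]
elephant_mid [([287.6, 325.0], 0.94, [657.3, -165.7, 3.5])]
liner_brush_mid [([152.1, 137.6], 0.71, [470.0, -406.0, 3.0])]
cup_tray [([148.7, 298.8], 0.8, [466.4, -204.5, 0.0])]
```

View pics/w2.png

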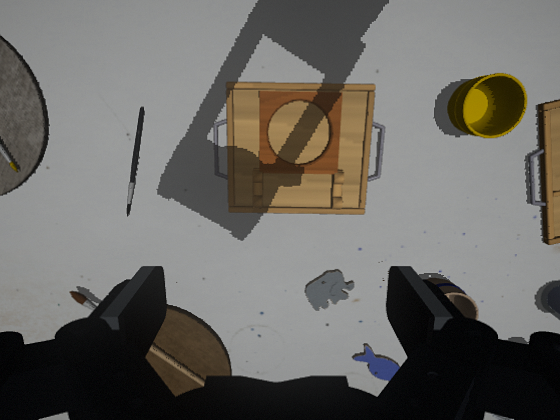

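```bash
cat > fit.py <<'E'
from h import *; import json
from scipy.optimize import least_squares
ld=lambda n:(cv2.imread(f"pics/{n}.png"),json.load(open(f"pics/{n}.json")))
def tray(n,L,W,px,well,wpx):
    im,s=ld(n)
    P=np.array([at("wrist",(r,c),12,s)[:2] for c,r in px]); w=at("wrist",wpx[::-1],20,s)[:2]
    M=np.array([(-L/2,-W/2),(-L/2,W/2),(L/2,W/2),(L/2,-W/2)])
    def T(x,m): c,sn=np.cos(x[2]),np.sin(x[2]); return m@np.array([[c,sn],[-sn,c]])+x[:2]
    f=lambda x:np.r_[(T(x,M)-P).ravel(),(T(x,np.array([well]))-w).ravel()]
    o=least_squares(f,[*P.mean(0),0]); print(n,o.x[:2].round(1),np.degrees(o.x[2]).round(2),o.fun.round(1))
def brush(n,a,b,z,wid=14):
    im,s=ld(n); g=cv2.cvtColor(im,cv2.COLOR_BGR2GRAY)
    A,B=[at("wrist",(p[1],p[0]),z,s)[:2] for p in(a,b)]; print(n,"ends",A,B,np.linalg.norm(B-A).round(1),"dir",np.degrees(np.arctan2(*(B-A)[::-1])).round(2))
tray("w1",183,215,[(113,106),(287,66),(316,208),(158,244)],(-41.5,57.5),(256,116))
tray("w2",160,176,[(227,83),(376,84),(366,213),(229,213)],(-22,0),(299,132))
brush("w1",(406,83),(337,277),4.5); brush("w2",(141.5,107),(128,216),3)
im,s=ld("w2"); c=im[255:320,295:365].astype(int); 
m=((c.max(2)<150)&(c.max(2)>60)).astype(np.uint8); m=cv2.morphologyEx(m,cv2.MORPH_OPEN,np.ones((2,2)))
k,l,st,_=cv2.connectedComponentsWithStats(m); i=1+st[1:,4].argmax(); print(st[i])
ys,xs=np.nonzero(l==i); P=np.array([at("wrist",(y+255,x+295),5,s)[:2] for y,x in zip(ys,xs)]).astype(np.float32)
print(cv2.minAreaRect(P),P.mean(0))
cv2.imwrite("pics/el.png",cv2.resize(im[255:320,295:365],None,fx=6,fy=6))
E
python3 fit.py
```

```text
w1 [478.5 208.7] 12.74 [-1.8 -2.9 -4.2  1.2  4.   2.9  2.2 -0.8 -0.2 -0.4]
w2 [ 467.9 -204.8] -0.56 [-1.6 -1.8 -1.5  0.2  1.4  0.2  0.1  0.1  1.5  1.3]
w1 ends [388.  433.6] [640.2 363.3] 261.8 dir -15.58
w2 ends [ 415.7 -395.6] [ 553.3 -427. ] 141.1 dir -12.85
[  10   15   51   42 1266]
((662.3287353515625, -158.54608154296875), (51.49758529663086, 68.33638763427734), 38.54758834838867) [ 661.5768  -160.87729]
```

```bash
python3 plan.py "471 -407.5 90 77 40; 471 -407.5 1.5 77 40 25; 471 -407.5 1 77 0 25 6"
```

```text
0 0 0.014 -1.11 -0.06 1.5 4; 0 0 0.043 -3.33 -0.17 4.5 4; 0 0 0.071 -5.55 -0.28 7.5 4; 0 0 0.099 -7.77 -0.4 10.5 4; 0 0 0.128 -9.98 -0.51 13.5 4
0 0 0.028 -2.22 0.17 3 4; 0 0 0.056 -4.43 0.34 6 4; 0 0 0.085 -6.65 0.51 9 4; 0 0 0.099 -7.76 0.6 10.5 4; 0 0 0.099 -7.76 0.6 11.61 4
0 0 0 0 -0 2.21 4; 0 0 0 0 -0 4.42 4; 0 0 0 0 -0 6.63 4; 0 0 0 0 -0 7.74 4; 0 0 0 0 -0 7.74 0
0 0 0 0 -0 0.01 0; 0 0 0 0 -0 0.02 0; 0 0 0 0 -0 0.03 0; 0 0 0 0 -0 0.04 0; 0 0 0 0 -0 0.05 0
end [ 471.02 -407.54    0.99   77.  ]
```

```bash
python3 - <<'E'
import cv2,numpy as np
a=cv2.imread("pics/el.png"); b=cv2.imread("pics/w1.png")[50:260,90:340]; b=cv2.resize(b,None,fx=1.86,fy=1.86)
print(a.shape,b.shape); cv2.imwrite("pics/c1.png",np.hstack([a[:390,:330],b[:390]])[:, :800])
E
```

```text
(390, 420, 3) (391, 465, 3)
```

View pics/c1.png

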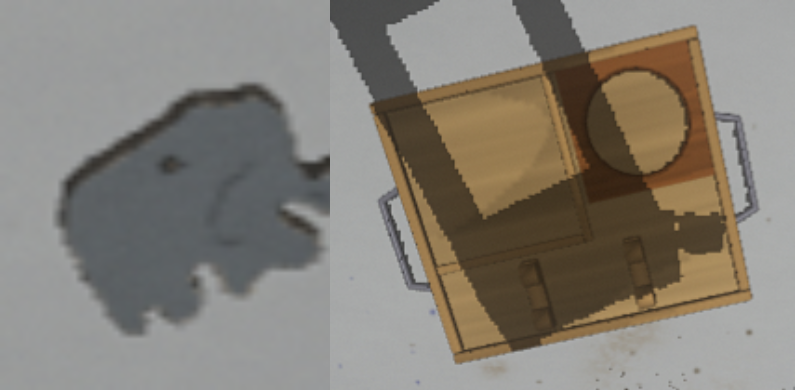

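Request:
apply_moves(targets="0 0 0.014 -1.11 -0.06 1.5 4; 0 0 0.043 -3.33 -0.17 4.5 4; 0 0 0.071 -5.55 -0.28 7.5 4; 0 0 0.099 -7.77 -0.4 10.5 4; 0 0 0.128 -9.98 -0.51 13.5 4", force=40)

```text
time: 4.95
tool_pos: [474.6, -330.3, 192.6]
tcp_rot: [-180.0, -0.0, 82.6]
ft_force: [1.1, -0.2, 0.9]
finger_gap: 39.7
```

Request:
apply_moves(targets="0 0 0.028 -2.22 0.17 3 4; 0 0 0.056 -4.43 0.34 6 4; 0 0 0.085 -6.65 0.51 9 4; 0 0 0.099 -7.76 0.6 10.5 4; 0 0 0.099 -7.76 0.6 11.61 4")

```text
time: 5.45
tool_pos: [469.5, -407.7, 75.8]
tcp_rot: [-179.8, -0.1, 76.9]
ft_force: [0.4, 0.3, -0.0]
finger_gap: 39.7
```

Request:
apply_moves(targets="0 0 0 0 0 2.21 4; 0 0 0 0 0 4.42 4; 0 0 0 0 0 6.63 4; 0 0 0 0 0 7.74 4; 0 0 0 0 0 7.74 0")

```text
time: 5.95
tool_pos: [471.2, -406.9, 0.9]
tcp_rot: [-180.0, -0.0, 77.1]
ft_force: [0.1, -0.1, 0.5]
finger_gap: 26.6
```

Request:
apply_moves(targets="0 0 0 0 0 0.01 0; 0 0 0 0 0 0.02 0; 0 0 0 0 0 0.03 0; 0 0 0 0 0 0.04 0; 0 0 0 0 0 0.05 0")

```text
time: 6.45
tool_pos: [471.6, -407.6, 2.1]
tcp_rot: [179.9, 0.0, 77.0]
ft_force: [-1.4, 3.3, 7.5]
finger_gap: 4.3
```

```bash
python3 plan.py "471 -407.5 150 77 0 30; 532 221 150 12.7 0 40"
```

```text
0 0 0 0 -0 -1.49 0; 0 0 0 0 -0 -4.47 0; 0 0 0 0 -0 -7.45 0; 0 0 0 0 -0 -10.43 0; 0 0 0 0 -0 -13.41 0
0 0 0 0 -0 -1.49 0; 0 0 0.035 1.96 -0.26 -1.49 0; 0 0 0.105 5.87 -0.77 -1.49 0; 0 0 0.175 9.79 -1.28 -1.49 0; 0 0 0.246 13.7 -1.79 -1.49 0
0 0 0.07 3.67 -1.45 -0 0; 0 0 0.14 7.34 -2.9 -0 0; 0 0 0.21 11.01 -4.35 -0 0; 0 0 0.28 14.68 -5.8 -0 0; 0 0 0.35 18.35 -7.25 -0 0
0 0 0.07 2.95 -2.62 -0 0; 0 0 0.141 5.9 -5.24 -0 0; 0 0 0.211 8.85 -7.86 -0 0; 0 0 0.281 11.81 -10.48 -0 0; 0 0 0.351 14.76 -13.1 -0 0
0 0 0.07 1.87 -3.48 -0 0; 0 0 0.14 3.74 -6.95 -0 0; 0 0 0.175 4.67 -8.69 -0 0; 0 0 0.175 4.67 -8.69 -0 0; 0 0 0.175 4.67 -8.69 -0 0
end [532.   220.98 149.99  12.72]
```

Request:
apply_moves(targets="0 0 0 0 0 -1.49 0; 0 0 0 0 0 -4.47 0; 0 0 0 0 0 -7.45 0; 0 0 0 0 0 -10.43 0; 0 0 0 0 0 -13.41 0")

```text
time: 6.95
tool_pos: [471.0, -407.7, 137.4]
tcp_rot: [180.0, 0.0, 77.0]
ft_force: [-0.0, -0.2, 0.0]
finger_gap: 4.5
```

```bash
python3 - <<'E'
from h import *
print(sense()["finger_gap"])
im=save("l1","wrist")
print(place_of("wrist","liner_brush_mid")[:2])
E
```

```text
4.5363288720834705
[{'at': [272.3, 275.2], 'confidence': 0.56}]
```

View pics/l1.png

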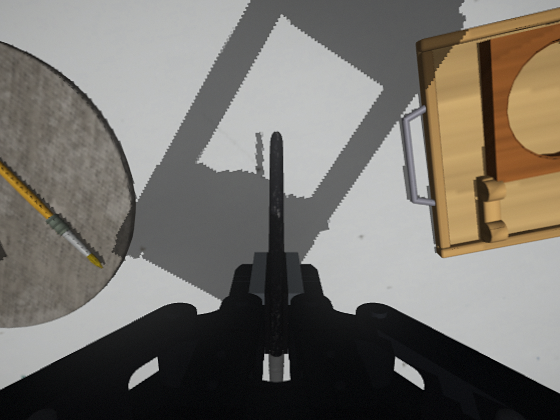

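Request:
apply_moves(targets="0 0 0 0 0 -1.49 0; 0 0 0.035 1.96 -0.26 -1.49 0; 0 0 0.105 5.87 -0.77 -1.49 0; 0 0 0.175 9.79 -1.28 -1.49 0; 0 0 0.246 13.7 -1.79 -1.49 0")

```text
time: 7.55
tool_pos: [483.7, -268.5, 149.7]
tcp_rot: [-179.9, -0.0, 62.7]
ft_force: [-0.0, 0.0, 0.0]
finger_gap: 4.5
```

Request:
apply_moves(targets="0 0 0.07 3.67 -1.45 0 0; 0 0 0.14 7.34 -2.9 0 0; 0 0 0.21 11.01 -4.35 0 0; 0 0 0.28 14.68 -5.8 0 0; 0 0 0.35 18.35 -7.25 0 0")

```text
time: 8.05
tool_pos: [502.8, -72.0, 149.9]
tcp_rot: [-179.9, 0.0, 42.7]
ft_force: [0.6, 0.3, 0.0]
finger_gap: 4.1
```

Request:
apply_moves(targets="0 0 0.07 2.95 -2.62 0 0; 0 0 0.141 5.9 -5.24 0 0; 0 0 0.211 8.85 -7.86 0 0; 0 0 0.281 11.81 -10.48 0 0; 0 0 0.351 14.76 -13.1 0 0")

```text
time: 8.55
tool_pos: [521.9, 124.3, 149.9]
tcp_rot: [-180.0, 0.1, 22.6]
ft_force: [1.5, 0.6, 0.2]
finger_gap: 4.3
```

Request:
apply_moves(targets="0 0 0.07 1.87 -3.48 0 0; 0 0 0.14 3.74 -6.95 0 0; 0 0 0.175 4.67 -8.69 0 0; 0 0 0.175 4.67 -8.69 0 0; 0 0 0.175 4.67 -8.69 0 0")

```text
time: 9.05
tool_pos: [531.4, 220.8, 149.6]
tcp_rot: [180.0, 0.1, 12.8]
ft_force: [0.4, 0.1, -0.1]
finger_gap: 4.4
```

```bash
python3 look.py l2 pendant_tray; python3 - <<'E'
from h import *; import json
s=json.load(open("pics/l2.json")); im=cv2.imread("pics/l2.png")
x,y,t=478.5,208.7,np.radians(12.74); Rm=np.array([[np.cos(t),-np.sin(t)],[np.sin(t),np.cos(t)]])
def d(mx,my,z,c): 
    p=proj("wrist",[*(np.array([x,y])+Rm@[mx,my]),z],s); cv2.circle(im,(int(p[1]),int(p[0])),2,c,-1)
for my in(-36,36):
    for mx in(47,63): d(mx,my,24,(0,255,0))
    d(55,my,16,(0,0,255))
for a in np.linspace(0,6.28,40): d(-41.5+33*np.cos(a),57.5+33*np.sin(a),20,(255,0,0))
for a in(-1,1):
    for b in(-1,1): d(91.5*a,107.5*b,12,(255,0,255)); d(-31.5+52*a,-47.5+52*b,11,(255,255,0))
cv2.imwrite("pics/l2o.png",im)
E
```

```text
pendant_tray [([191.9, 209.7], 0.67, [479.4, 207.0, 0.0])]
```

View pics/l2o.png

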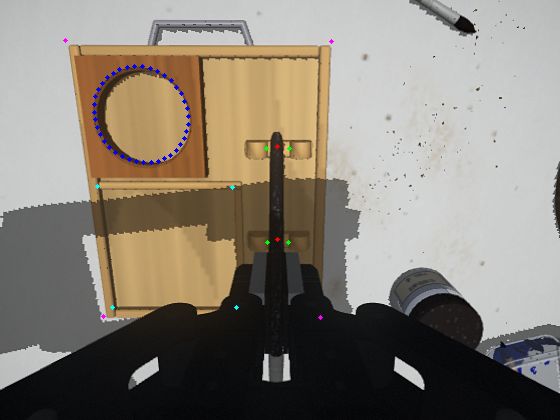

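```bash
python3 plan.py "532 221 40 12.72 0 30; 532 221 19 12.72 0 10; 532 221 18.5 12.72 14 10 3"; echo; python3 plan.py "532 221 110 12.72 14 30; 503.7 401.8 100 74.4 40 40; 503.7 401.8 2 74.4 40 25; 503.7 401.8 2 74.4 0 25 6;"|| true
```

```text
0 0 -0 0 -0 1.37 0; 0 0 -0 0 -0 4.12 0; 0 0 -0 0 -0 6.87 0; 0 0 -0 0 -0 9.62 0; 0 0 -0 0 -0 11 0
0 0 -0 0 -0 0.35 0; 0 0 -0 0 -0 1.05 0; 0 0 -0 0 -0 1.75 0; 0 0 -0 0 -0 2.1 0; 0 0 -0 0 -0 2.12 1.4
0 0 -0 0 -0 0.01 1.4; 0 0 -0 0 -0 0.03 1.4; 0 0 -0 0 -0 0.03 1.4; 0 0 -0 0 -0 0.03 1.4; 0 0 -0 0 -0 0.03 1.4
end [532.   220.98  18.49  12.72]
Traceback (most recent call last):
  File "plan.py", line 16, in <module>
    v=[float(t) for t in w.split()];q=np.array(v[:4]);g=v[4];vm=v[5] if len(v)>5 else 40
                                                        ~^^^
IndexError: list index out of range
```

Request:
apply_moves(targets="0 0 0 0 0 1.37 0; 0 0 0 0 0 4.12 0; 0 0 0 0 0 6.87 0; 0 0 0 0 0 9.62 0; 0 0 0 0 0 11 0")

```text
time: 9.65
tool_pos: [529.8, 219.3, 36.2]
tcp_rot: [180.0, 0.3, 12.7]
ft_force: [-0.2, 0.3, 0.2]
finger_gap: 4.0
```

Request:
apply_moves(targets="0 0 0 0 0 0.35 0; 0 0 0 0 0 1.05 0; 0 0 0 0 0 1.75 0; 0 0 0 0 0 2.1 0; 0 0 0 0 0 2.12 1.4")

```text
time: 10.15
tool_pos: [532.1, 221.0, 18.8]
tcp_rot: [180.0, -0.0, 12.7]
ft_force: [0.5, -0.4, 0.7]
finger_gap: 13.6
```

Request:
apply_moves(targets="0 0 0 0 0 0.01 1.4; 0 0 0 0 0 0.03 1.4; 0 0 0 0 0 0.03 1.4; 0 0 0 0 0 0.03 1.4; 0 0 0 0 0 0.03 1.4")

```text
time: 10.65
tool_pos: [532.1, 221.0, 18.6]
tcp_rot: [-180.0, -0.0, 12.7]
ft_force: [-0.2, 0.4, 0.2]
finger_gap: 13.9
```

```bash
python3 plan.py "532 221 110 12.72 14 30; 503.7 401.8 100 74.4 40 40; 503.7 401.8 2 74.4 40 25; 503.7 401.8 2 74.4 0 25 6"
```

```text
0 0 -0 0 -0 -1.14 1.4; 0 0 -0 0 -0 -3.43 1.4; 0 0 -0 0 -0 -5.72 1.4; 0 0 -0 0 -0 -8.01 1.4; 0 0 -0 0 -0 -9.15 1.4
0 0 -0.06 0.07 -1.02 0.05 4; 0 0 -0.179 0.2 -3.04 0.17 4; 0 0 -0.299 0.34 -5.07 0.28 4; 0 0 -0.419 0.47 -7.1 0.39 4; 0 0 -0.538 0.61 -9.13 0.5 4
0 0 -0.12 1.16 -1.67 0.11 4; 0 0 -0.24 2.31 -3.35 0.22 4; 0 0 -0.359 3.47 -5.02 0.33 4; 0 0 -0.479 4.62 -6.69 0.44 4; 0 0 -0.539 5.2 -7.53 0.5 4
0 0 0 0 0 1.22 4; 0 0 0 0 0 3.67 4; 0 0 0 0 0 6.12 4; 0 0 0 0 0 8.57 4; 0 0 0 0 0 9.8 4
0 0 0 0 0 -0 0; 0 0 0 0 0 -0 0; 0 0 0 0 0 -0 0; 0 0 0 0 0 -0 0; 0 0 0 0 0 -0 0
0 0 0 0 0 -0 0; 0 0 0 0 0 -0 0; 0 0 0 0 0 -0 0; 0 0 0 0 0 -0 0; 0 0 0 0 0 -0 0
end [503.67 401.79   1.99  74.42]
```

Request:
apply_moves(targets="0 0 0 0 0 -1.14 1.4; 0 0 0 0 0 -3.43 1.4; 0 0 0 0 0 -5.72 1.4; 0 0 0 0 0 -8.01 1.4; 0 0 0 0 0 -9.15 1.4")

```text
time: 11.15
tool_pos: [533.5, 221.5, 113.5]
tcp_rot: [-180.0, -0.2, 12.7]
ft_force: [0.1, 0.4, 1.2]
finger_gap: 13.7
```

Request:
apply_moves(targets="0 0 -0.06 0.07 -1.02 0.05 4; 0 0 -0.179 0.2 -3.04 0.17 4; 0 0 -0.299 0.34 -5.07 0.28 4; 0 0 -0.419 0.47 -7.1 0.39 4; 0 0 -0.538 0.61 -9.13 0.5 4")

```text
time: 11.65
tool_pos: [517.5, 312.1, 105.0]
tcp_rot: [-180.0, 0.0, 43.8]
ft_force: [0.7, 0.4, -0.5]
finger_gap: 40.1
```

Request:
apply_moves(targets="0 0 -0.12 1.16 -1.67 0.11 4; 0 0 -0.24 2.31 -3.35 0.22 4; 0 0 -0.359 3.47 -5.02 0.33 4; 0 0 -0.479 4.62 -6.69 0.44 4; 0 0 -0.539 5.2 -7.53 0.5 4")

```text
time: 12.15
tool_pos: [503.0, 403.3, 99.8]
tcp_rot: [-180.0, -0.0, 74.8]
ft_force: [-0.2, 0.1, -0.0]
finger_gap: 39.9
```

Request:
apply_moves(targets="0 0 0 0 0 1.22 4; 0 0 0 0 0 3.67 4; 0 0 0 0 0 6.12 4; 0 0 0 0 0 8.57 4; 0 0 0 0 0 9.8 4")

```text
time: 12.65
tool_pos: [501.9, 399.7, -1.7]
tcp_rot: [-179.8, 0.2, 74.3]
ft_force: [-2.8, -0.0, 64.2]
finger_gap: 40.0
```

Request:
apply_moves(targets="0 0 0 0 0 0 4; 0 0 0 0 0 0 0; 0 0 0 0 0 0 0; 0 0 0 0 0 0 0; 0 0 0 0 0 0 0")

```text
time: 13.15
tool_pos: [503.9, 401.8, 2.4]
tcp_rot: [180.0, -0.0, 74.4]
ft_force: [-0.3, -1.0, 0.3]
finger_gap: 7.5
```

```bash
python3 plan.py "503.7 401.8 150 74.4 0 30; 514.5 -205.2 150 -0.5 0 40"
```

```text
0 0 0 0 0 -1.48 0; 0 0 0 0 0 -4.44 0; 0 0 0 0 0 -7.4 0; 0 0 0 0 0 -10.36 0; 0 0 0 0 0 -13.32 0
0 0 0 0 0 -1.48 0; 0 0 0.041 -1.82 0.54 -1.48 0; 0 0 0.123 -5.45 1.63 -1.48 0; 0 0 0.205 -9.09 2.71 -1.48 0; 0 0 0.286 -12.73 3.8 -1.48 0
0 0 0.082 -3.18 2.06 -0 0; 0 0 0.164 -6.36 4.13 -0 0; 0 0 0.245 -9.55 6.19 -0 0; 0 0 0.327 -12.73 8.26 -0 0; 0 0 0.409 -15.91 10.32 -0 0
0 0 0.082 -2.1 3.16 -0 0; 0 0 0.163 -4.2 6.32 -0 0; 0 0 0.245 -6.3 9.49 -0 0; 0 0 0.327 -8.4 12.65 -0 0; 0 0 0.408 -10.49 15.81 -0 0
0 0 0.082 -0.68 3.73 -0 0; 0 0 0.164 -1.35 7.47 -0 0; 0 0 0.205 -1.69 9.33 -0 0; 0 0 0.205 -1.69 9.33 -0 0; 0 0 0.205 -1.69 9.33 -0 0
end [ 514.46 -205.16  149.99   -0.52]
```

Request:
apply_moves(targets="0 0 0 0 0 -1.48 0; 0 0 0 0 0 -4.44 0; 0 0 0 0 0 -7.4 0; 0 0 0 0 0 -10.36 0; 0 0 0 0 0 -13.32 0")

```text
time: 13.65
tool_pos: [503.7, 401.9, 137.8]
tcp_rot: [180.0, -0.0, 74.4]
ft_force: [0.1, 0.2, 0.0]
finger_gap: 6.8
```

Request:
apply_moves(targets="0 0 0 0 0 -1.48 0; 0 0 0.041 -1.82 0.54 -1.48 0; 0 0 0.123 -5.45 1.63 -1.48 0; 0 0 0.205 -9.09 2.71 -1.48 0; 0 0 0.286 -12.73 3.8 -1.48 0")

```text
time: 14.15
tool_pos: [505.6, 267.7, 149.9]
tcp_rot: [-180.0, 0.0, 57.9]
ft_force: [-0.2, -0.4, 0.7]
finger_gap: 6.6
```

Request:
apply_moves(targets="0 0 0.082 -3.18 2.06 0 0; 0 0 0.164 -6.36 4.13 0 0; 0 0 0.245 -9.55 6.19 0 0; 0 0 0.327 -12.73 8.26 0 0; 0 0 0.409 -15.91 10.32 0 0")

```text
time: 14.65
tool_pos: [509.0, 77.9, 150.1]
tcp_rot: [-180.0, 0.0, 34.4]
ft_force: [1.4, 0.0, 0.9]
finger_gap: 7.1
```

Request:
apply_moves(targets="0 0 0.082 -2.1 3.16 0 0; 0 0 0.163 -4.2 6.32 0 0; 0 0 0.245 -6.3 9.49 0 0; 0 0 0.327 -8.4 12.65 0 0; 0 0 0.408 -10.49 15.81 0 0")

```text
time: 15.15
tool_pos: [512.5, -111.8, 150.1]
tcp_rot: [-180.0, -0.0, 11.0]
ft_force: [-0.2, 0.2, -0.8]
finger_gap: 6.9
```

Request:
apply_moves(targets="0 0 0.082 -0.68 3.73 0 0; 0 0 0.164 -1.35 7.47 0 0; 0 0 0.205 -1.69 9.33 0 0; 0 0 0.205 -1.69 9.33 0 0; 0 0 0.205 -1.69 9.33 0 0")

```text
time: 15.65
tool_pos: [514.2, -205.0, 149.8]
tcp_rot: [-180.0, 0.0, -0.5]
ft_force: [-0.0, 0.5, 0.5]
finger_gap: 7.0
```

```bash
python3 look.py b2 cup_tray; cat > ov.py <<'E'
from h import *; import json,sys
n,x,y,t=sys.argv[1],*[float(v) for v in sys.argv[2:5]]
s=json.load(open(f"pics/{n}.json")); im=cv2.imread(f"pics/{n}.png")
t=np.radians(t); Rm=np.array([[np.cos(t),-np.sin(t)],[np.sin(t),np.cos(t)]])
def d(mx,my,z,c): 
    p=proj("wrist",[*(np.array([x,y])+Rm@[mx,my]),z],s); cv2.circle(im,(int(round(p[1])),int(round(p[0]))),2,c,-1)
for my in(-50,50):
    for mx in(39,55): d(mx,my,24,(0,255,0))
    d(47,my,16,(0,0,255))
for a in np.linspace(0,6.28,40): d(-22+38*np.cos(a),38*np.sin(a),20,(255,0,0))
for a in(-1,1):
    for b in(-1,1): d(80*a,88*b,12,(255,0,255)); d(-22+48*a,48*b,20,(255,255,0))
cv2.imwrite(f"pics/{n}o.png",im)
E
python3 ov.py b2 467.9 -204.8 -0.56
```

```text
cup_tray []
```

View pics/b2o.png

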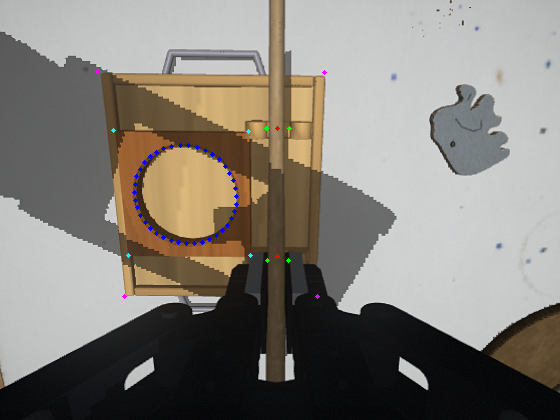

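```bash
python3 plan.py "515.3 -205.2 40 -0.52 0 30; 515.3 -205.2 19.3 -0.52 0 8; 515.3 -205.2 19.3 -0.52 12 10 5"
```

```text
0 0 0 0.01 0 1.37 0; 0 0 0 0.03 0 4.12 0; 0 0 0 0.05 0 6.87 0; 0 0 0 0.07 0 9.62 0; 0 0 0 0.08 0 11 0
0 0 0 0 0 0.34 0; 0 0 0 0 0 1.03 0; 0 0 0 0 0 1.72 0; 0 0 0 0 0 2.07 0; 0 0 0 0 0 2.07 1.2
0 0 0 0 0 -0 1.2; 0 0 0 0 0 -0 1.2; 0 0 0 0 0 -0 1.2; 0 0 0 0 0 -0 1.2; 0 0 0 0 0 -0 1.2
end [ 515.26 -205.17   19.29   -0.52]
```

Request:
apply_moves(targets="0 0 0 0.01 0 1.37 0; 0 0 0 0.03 0 4.12 0; 0 0 0 0.05 0 6.87 0; 0 0 0 0.07 0 9.62 0; 0 0 0 0.08 0 11 0")

```text
time: 16.25
tool_pos: [513.2, -203.2, 36.3]
tcp_rot: [-179.9, 0.2, -0.4]
ft_force: [-0.0, 0.1, -1.0]
finger_gap: 6.6
```

Request:
apply_moves(targets="0 0 0 0 0 0.34 0; 0 0 0 0 0 1.03 0; 0 0 0 0 0 1.72 0; 0 0 0 0 0 2.07 0; 0 0 0 0 0 2.07 0")

```text
time: 16.75
tool_pos: [515.3, -205.2, 19.2]
tcp_rot: [180.0, -0.0, -0.5]
ft_force: [-0.2, -0.0, 0.2]
finger_gap: 6.9
```

Request:
apply_moves(targets="0 0 0 0 0 0 1.2; 0 0 0 0 0 0 1.2; 0 0 0 0 0 0 1.2; 0 0 0 0 0 0 1.2; 0 0 0 0 0 0 1.2")

```text
time: 17.25
tool_pos: [515.4, -205.2, 19.4]
tcp_rot: [180.0, -0.0, -0.5]
ft_force: [-0.0, 0.0, 0.5]
finger_gap: 11.7
```

```bash
python3 plan.py "515.3 -205.2 130 -0.52 12 25; 600 -190 170 38.5 85 40"
```

```text
0 0 0 0 0 -1.11 1.2; 0 0 0 0 0 -3.32 1.2; 0 0 0 0 0 -5.54 1.2; 0 0 0 0 0 -7.75 1.2; 0 0 0 0 0 -9.96 1.2
0 0 0 0 0 -1.11 1.2; 0 0 -0.057 0.71 -0.13 -1.44 8.5; 0 0 -0.17 2.12 -0.4 -2.11 8.5; 0 0 -0.284 3.53 -0.66 -2.78 8.5; 0 0 -0.397 4.94 -0.93 -3.44 8.5
0 0 -0.114 1.4 0.3 -0.67 8.5; 0 0 -0.227 2.8 0.6 -1.34 8.5; 0 0 -0.284 3.5 0.75 -1.67 8.5; 0 0 -0.284 3.5 0.75 -1.67 8.5; 0 0 -0.284 3.5 0.75 -1.67 8.5
end [ 599.97 -190.02  169.99   38.5 ]
```

Request:
apply_moves(targets="0 0 0 0 0 -1.11 1.2; 0 0 0 0 0 -3.32 1.2; 0 0 0 0 0 -5.54 1.2; 0 0 0 0 0 -7.75 1.2; 0 0 0 0 0 -9.96 1.2")

```text
time: 17.75
tool_pos: [515.4, -205.2, 120.7]
tcp_rot: [180.0, -0.0, -0.5]
ft_force: [0.0, 0.4, 0.1]
finger_gap: 12.0
```

Request:
apply_moves(targets="0 0 0 0 0 -1.11 1.2; 0 0 -0.057 0.71 -0.13 -1.44 8.5; 0 0 -0.17 2.12 -0.4 -2.11 8.5; 0 0 -0.284 3.53 -0.66 -2.78 8.5; 0 0 -0.397 4.94 -0.93 -3.44 8.5")

```text
time: 18.25
tool_pos: [565.1, -196.1, 153.5]
tcp_rot: [-180.0, 0.0, 22.5]
ft_force: [-0.1, 0.3, 1.1]
finger_gap: 69.6
```

Request:
apply_moves(targets="0 0 -0.114 1.4 0.3 -0.67 8.5; 0 0 -0.227 2.8 0.6 -1.34 8.5; 0 0 -0.284 3.5 0.75 -1.67 8.5; 0 0 -0.284 3.5 0.75 -1.67 8.5; 0 0 -0.284 3.5 0.75 -1.67 8.5")

```text
time: 18.75
tool_pos: [599.6, -189.9, 169.6]
tcp_rot: [-180.0, 0.0, 38.4]
ft_force: [0.5, 0.3, -0.3]
finger_gap: 85.1
```

```bash
python3 look.py e1 elephant_mid; python3 - <<'E'
from h import *; import json
s=json.load(open("pics/e1.json")); im=cv2.imread("pics/e1.png"); c=im.astype(int)
p=proj("wrist",[662,-159,3.5],s); print(p)
r0,c0=int(p[0])-60,int(p[1])-60; r0=max(r0,0); w=c[r0:r0+120,c0:c0+120]
m=((w.max(2)<150)&(w.max(2)>60)&(abs(w-w.mean(2,keepdims=True)).max(2)<20)).astype(np.uint8)
m=cv2.morphologyEx(m,cv2.MORPH_OPEN,np.ones((3,3))); k,l,st,ct=cv2.connectedComponentsWithStats(m)
i=1+np.argmin([np.hypot(*(q-60)) if a>400 else 999 for q,a in zip(ct[1:],st[1:,4])]); print(st[i],r0,c0)
ys,xs=np.nonzero(l==i); P=np.array([at("wrist",(y+r0,x+c0),5,s)[:2] for y,x in zip(ys,xs)]).astype(np.float32)
rc=cv2.minAreaRect(P); print(rc)
for q in cv2.boxPoints(rc): 
    u=proj("wrist",[*q,5],s); cv2.circle(im,(int(u[1]),int(u[0])),2,(0,0,255),-1)
cv2.imwrite("pics/e1o.png",im)
E
```

```text
elephant_mid [([199.3, 350.4], 0.92, [655.7, -160.4, 3.5])]
[202.5 357. ]
[  29   22   60   77 2431] 142 297
((663.9940185546875, -156.7556610107422), (47.35627365112305, 68.9141845703125), 65.38743591308594)
```

View pics/e1o.png

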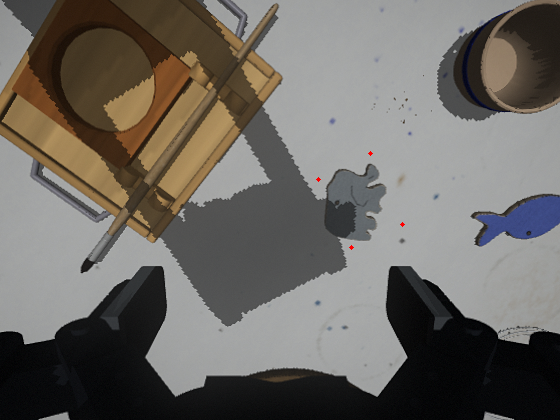

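```bash
python3 plan.py "661.5 -158.5 60 38.5 72 30; 661.5 -158.5 15 38.5 72 15; 661.5 -158.5 -2 38.5 72 5; 661.5 -158.5 -2 38.5 40 5 7"
```

```text
0 0 -0 0.68 0.14 1.1 7.2; 0 0 -0 2.03 0.41 3.3 7.2; 0 0 -0 3.39 0.68 5.5 7.2; 0 0 -0 4.74 0.95 7.7 7.2; 0 0 -0 6.1 1.23 9.9 7.2
0 0 -0 0.68 0.13 1.1 7.2; 0 0 -0 0.68 0.13 1.85 7.2; 0 0 -0 0.68 0.13 3.35 7.2; 0 0 -0 0.68 0.13 4.85 7.2; 0 0 -0 0.68 0.13 5.6 7.2
0 0 -0 -0 0 0.21 7.2; 0 0 -0 -0 0 0.64 7.2; 0 0 -0 -0 0 1.06 7.2; 0 0 -0 -0 0 1.49 7.2; 0 0 -0 -0 0 1.7 7.2
0 0 -0 -0 0 -0 4; 0 0 -0 -0 0 -0 4; 0 0 -0 -0 0 -0 4; 0 0 -0 -0 0 -0 4; 0 0 -0 -0 0 -0 4
0 0 -0 -0 0 -0 4; 0 0 -0 -0 0 -0 4; 0 0 -0 -0 0 -0 4; 0 0 -0 -0 0 -0 4; 0 0 -0 -0 0 -0 4
end [ 661.5  -158.45   -2.01   38.5 ]
```

Request:
apply_moves(targets="0 0 0 0.68 0.14 1.1 7.2; 0 0 0 2.03 0.41 3.3 7.2; 0 0 0 3.39 0.68 5.5 7.2; 0 0 0 4.74 0.95 7.7 7.2; 0 0 0 6.1 1.23 9.9 7.2")

```text
time: 19.35
tool_pos: [655.4, -161.1, 68.9]
tcp_rot: [-179.9, 0.0, 38.4]
ft_force: [-1.0, 0.0, 0.7]
finger_gap: 71.9
```

Request:
apply_moves(targets="0 0 0 0.68 0.13 1.1 7.2; 0 0 0 0.68 0.13 1.85 7.2; 0 0 0 0.68 0.13 3.35 7.2; 0 0 0 0.68 0.13 4.85 7.2; 0 0 0 0.68 0.13 5.6 7.2")

```text
time: 19.85
tool_pos: [660.3, -158.5, 13.1]
tcp_rot: [-179.9, 0.1, 38.5]
ft_force: [-0.4, 0.0, 0.3]
finger_gap: 71.9
```

Request:
apply_moves(targets="0 0 0 0 0 0.21 7.2; 0 0 0 0 0 0.64 7.2; 0 0 0 0 0 1.06 7.2; 0 0 0 0 0 1.49 7.2; 0 0 0 0 0 1.7 7.2")

```text
time: 20.35
tool_pos: [661.5, -158.4, -2.3]
tcp_rot: [-180.0, 0.0, 38.5]
ft_force: [-0.6, -0.3, 0.7]
finger_gap: 71.8
```

Request:
apply_moves(targets="0 0 0 0 0 0 7.2; 0 0 0 0 0 0 4; 0 0 0 0 0 0 4; 0 0 0 0 0 0 4; 0 0 0 0 0 0 4")

```text
time: 20.85
tool_pos: [662.0, -158.7, -1.2]
tcp_rot: [179.9, -0.0, 38.5]
ft_force: [-1.6, -0.9, 4.8]
finger_gap: 47.0
```

```bash
python3 -c "
from h import *
s=sense();print(s['tool_pos'],s['ft_force'],s['finger_gap'])
t=np.radians(12.74);c,n=np.cos(t),np.sin(t)
for p in[(-31.5,-47.5),(-41.5,57.5)]: print(478.5+c*p[0]-n*p[1],208.7+n*p[0]+c*p[1])"
python3 plan.py "661.5 -158.5 120 38.5 40 25; 458.5 155.5 120 12.7 40 35"
```

```text
[ 661.98299707 -158.72299656   -1.21075688] [-1.60807594 -0.87618742  4.8317815 ] 46.99367918856234
458.2505461342618 155.42280395760918
425.341381645211 255.63251851978424
0 0 -0 -0 0 -1.22 4; 0 0 -0 -0 0 -3.66 4; 0 0 -0 -0 0 -6.1 4; 0 0 -0 -0 0 -8.54 4; 0 0 -0 -0 0 -10.98 4
0 0 -0 -0 0 -1.22 4; 0 0 0.02 0.16 -1.69 -1.22 4; 0 0 0.061 0.5 -5.07 -1.22 4; 0 0 0.102 0.83 -8.45 -1.22 4; 0 0 0.143 1.16 -11.84 -1.22 4
0 0 0.041 -0.15 -3.39 -0 4; 0 0 0.082 -0.3 -6.79 -0 4; 0 0 0.123 -0.46 -10.18 -0 4; 0 0 0.164 -0.61 -13.58 -0 4; 0 0 0.205 -0.76 -16.97 -0 4
0 0 0.041 -0.84 -3.3 -0 4; 0 0 0.082 -1.68 -6.59 -0 4; 0 0 0.102 -2.1 -8.24 -0 4; 0 0 0.102 -2.1 -8.24 -0 4; 0 0 0.102 -2.1 -8.24 -0 4
end [458.54 155.53 119.99  12.72]
```

Request:
apply_moves(targets="0 0 0 0 0 -1.22 4; 0 0 0 0 0 -3.66 4; 0 0 0 0 0 -6.1 4; 0 0 0 0 0 -8.54 4; 0 0 0 0 0 -10.98 4")

```text
time: 21.35
tool_pos: [661.5, -158.3, 109.4]
tcp_rot: [180.0, -0.0, 38.5]
ft_force: [0.1, -0.2, -0.3]
finger_gap: 46.7
```

Request:
apply_moves(targets="0 0 0 0 0 -1.22 4; 0 0 0.02 0.16 -1.69 -1.22 4; 0 0 0.061 0.5 -5.07 -1.22 4; 0 0 0.102 0.83 -8.45 -1.22 4; 0 0 0.143 1.16 -11.84 -1.22 4")

```text
time: 21.85
tool_pos: [595.8, -57.6, 119.5]
tcp_rot: [-180.0, 0.0, 30.2]
ft_force: [0.1, 0.6, -0.6]
finger_gap: 46.6
```

Request:
apply_moves(targets="0 0 0.041 -0.15 -3.39 0 4; 0 0 0.082 -0.3 -6.79 0 4; 0 0 0.123 -0.46 -10.18 0 4; 0 0 0.164 -0.61 -13.58 0 4; 0 0 0.205 -0.76 -16.97 0 4")

```text
time: 22.35
tool_pos: [503.5, 85.2, 119.8]
tcp_rot: [-180.0, 0.0, 18.5]
ft_force: [0.9, 0.7, -1.0]
finger_gap: 46.3
```

Request:
apply_moves(targets="0 0 0.041 -0.84 -3.3 0 4; 0 0 0.082 -1.68 -6.59 0 4; 0 0 0.102 -2.1 -8.24 0 4; 0 0 0.102 -2.1 -8.24 0 4; 0 0 0.102 -2.1 -8.24 0 4")

```text
time: 22.85
tool_pos: [458.5, 155.5, 120.0]
tcp_rot: [180.0, -0.0, 12.8]
ft_force: [-0.2, -0.6, -0.4]
finger_gap: 46.7
```

```bash
python3 look.py e2 elephant_mid pendant_tray
```

```text
elephant_mid [([273.3, 272.0], 0.76, [467.9, 98.9, 3.5])]
pendant_tray [([136.1, 322.5], 0.6, [479.5, 206.2, 0.0])]
```

View pics/e2.png

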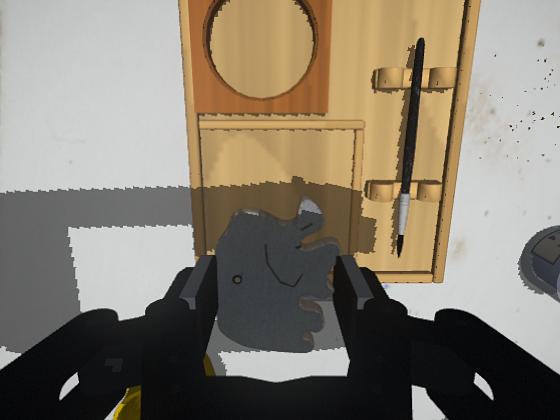

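```bash
python3 plan.py "458.5 155.5 25 12.7 40 25; 458.5 155.5 5 12.7 40 5;458.5 155.5 5 12.7 64 5 5"; python3 plan.py "458.5 155.5 120 12.7 64 25; 590 140 170 60 85 40"
```

```text
0 0 0 -0 0 1.19 4; 0 0 0 -0 0 3.56 4; 0 0 0 -0 0 5.94 4; 0 0 0 -0 0 8.31 4; 0 0 0 -0 0 9.5 4
0 0 0 -0 0 0.25 4; 0 0 0 -0 0 0.75 4; 0 0 0 -0 0 1.25 4; 0 0 0 -0 0 1.75 4; 0 0 0 -0 0 2 4
0 0 0 -0 0 -0 6.4; 0 0 0 -0 0 -0 6.4; 0 0 0 -0 0 -0 6.4; 0 0 0 -0 0 -0 6.4; 0 0 0 -0 0 -0 6.4
end [458.54 155.53   4.99  12.72]
0 0 0 -0 0 -1.15 6.4; 0 0 0 -0 0 -3.45 6.4; 0 0 0 -0 0 -5.75 6.4; 0 0 0 -0 0 -8.05 6.4; 0 0 0 -0 0 -10.35 6.4
0 0 0 -0 0 -1.15 6.4; 0 0 -0.059 0.89 0.32 -1.51 8.5; 0 0 -0.177 2.67 0.95 -2.22 8.5; 0 0 -0.295 4.45 1.58 -2.94 8.5; 0 0 -0.412 6.24 2.21 -3.65 8.5
0 0 -0.118 1.38 1.29 -0.72 8.5; 0 0 -0.236 2.77 2.58 -1.43 8.5; 0 0 -0.354 4.15 3.87 -2.14 8.5; 0 0 -0.413 4.84 4.51 -2.5 8.5; 0 0 -0.413 4.84 4.51 -2.5 8.5
end [589.98 140.04 169.99  59.99]
```

Request:
apply_moves(targets="0 0 0 0 0 1.19 4; 0 0 0 0 0 3.56 4; 0 0 0 0 0 5.94 4; 0 0 0 0 0 8.31 4; 0 0 0 0 0 9.5 4")

```text
time: 23.5
tool_pos: [456.8, 154.5, 21.9]
tcp_rot: [180.0, 0.2, 12.7]
ft_force: [-0.4, 0.6, -0.1]
finger_gap: 46.2
```

Request:
apply_moves(targets="0 0 0 0 0 0.25 4; 0 0 0 0 0 0.75 4; 0 0 0 0 0 1.25 4; 0 0 0 0 0 1.75 4; 0 0 0 0 0 2 4")

```text
time: 24.0
tool_pos: [458.8, 155.6, 5.0]
tcp_rot: [-180.0, -0.0, 12.7]
ft_force: [0.1, 0.2, -0.6]
finger_gap: 46.8
```

Request:
apply_moves(targets="0 0 0 0 0 0 4; 0 0 0 0 0 0 6.4; 0 0 0 0 0 0 6.4; 0 0 0 0 0 0 6.4; 0 0 0 0 0 0 6.4")

```text
time: 24.5
tool_pos: [458.7, 155.6, 5.1]
tcp_rot: [180.0, -0.0, 12.7]
ft_force: [-0.3, -0.2, -0.6]
finger_gap: 63.8
```

Request:
apply_moves(targets="0 0 0 0 0 -1.15 6.4; 0 0 0 0 0 -3.45 6.4; 0 0 0 0 0 -5.75 6.4; 0 0 0 0 0 -8.05 6.4; 0 0 0 0 0 -10.35 6.4")

```text
time: 25.0
tool_pos: [458.7, 155.6, 110.4]
tcp_rot: [180.0, -0.0, 12.7]
ft_force: [0.4, 0.1, -0.2]
finger_gap: 64.0
```

Request:
apply_moves(targets="0 0 0 0 0 -1.15 6.4; 0 0 -0.059 0.89 0.32 -1.51 8.5; 0 0 -0.177 2.67 0.95 -2.22 8.5; 0 0 -0.295 4.45 1.58 -2.94 8.5; 0 0 -0.412 6.24 2.21 -3.65 8.5")

```text
time: 25.5
tool_pos: [524.7, 147.6, 145.3]
tcp_rot: [-180.0, 0.0, 36.6]
ft_force: [0.8, 0.3, -0.2]
finger_gap: 85.0
```

Request:
apply_moves(targets="0 0 -0.118 1.38 1.29 -0.72 8.5; 0 0 -0.236 2.77 2.58 -1.43 8.5; 0 0 -0.354 4.15 3.87 -2.14 8.5; 0 0 -0.413 4.84 4.51 -2.5 8.5; 0 0 -0.413 4.84 4.51 -2.5 8.5")

```text
time: 26.0
tool_pos: [591.1, 139.8, 170.5]
tcp_rot: [180.0, -0.0, 60.0]
ft_force: [0.1, -0.2, -0.6]
finger_gap: 85.1
```

```bash
python3 look.py j1 jar_mid elephant_mid
```

```text
jar_mid [([264.6, 345.6], 0.91, [671.2, 158.1, 30.0])]
elephant_mid [([22.3, 203.2], 0.84, [454.3, 154.2, 3.5])]
```

View pics/j1.png

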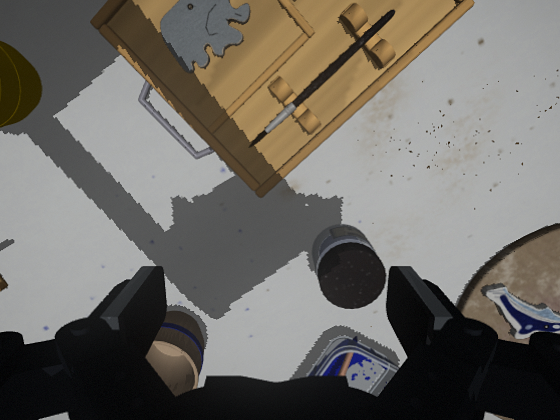

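```bash
python3 -c "
from h import *;import json
s=json.load(open('pics/j1.json'));print(s['tool_pos'],at('wrist',(276,351.5),60,s),at('wrist',(264.6,345.6),30,s),at('wrist',(276,318.5),60,s),at('wrist',(276,385),60,s))"
python3 plan.py "668.5 159.5 110 60 85 25; 668.5 159.5 40 60 85 20; 668.5 159.5 22 60 85 6; 668.5 159.5 22 60 35 6 6"
```

```text
[591.0897016562334, 139.78207449121064, 170.50388602488997] [666.7 159.3  60. ] [671.2 158.1  30. ] [654.6 138.1  60. ] [679.1 180.7  60. ]
0 0 -0 0.56 0.58 0.6 8.5; 0 0 -0 1.68 1.75 1.8 8.5; 0 0 -0 2.81 2.91 3 8.5; 0 0 -0 3.93 4.08 4.2 8.5; 0 0 -0 5.05 5.24 5.4 8.5
0 0 -0 0.56 0.59 0.6 8.5; 0 0 -0 0.56 0.59 1.47 8.5; 0 0 -0 0.56 0.59 3.22 8.5; 0 0 -0 0.56 0.59 4.97 8.5; 0 0 -0 0.56 0.59 6.72 8.5
0 0 -0 0 -0 0.88 8.5; 0 0 -0 0 -0 1.18 8.5; 0 0 -0 0 -0 1.78 8.5; 0 0 -0 0 -0 2.38 8.5; 0 0 -0 0 -0 2.68 8.5
0 0 -0 0 -0 -0 3.5; 0 0 -0 0 -0 -0 3.5; 0 0 -0 0 -0 -0 3.5; 0 0 -0 0 -0 -0 3.5; 0 0 -0 0 -0 -0 3.5
0 0 -0 0 -0 -0 3.5; 0 0 -0 0 -0 -0 3.5; 0 0 -0 0 -0 -0 3.5; 0 0 -0 0 -0 -0 3.5; 0 0 -0 0 -0 -0 3.5
end [668.53 159.46  21.99  59.99]
```

Request:
apply_moves(targets="0 0 0 0.56 0.58 0.6 8.5; 0 0 0 1.68 1.75 1.8 8.5; 0 0 0 2.81 2.91 3 8.5; 0 0 0 3.93 4.08 4.2 8.5; 0 0 0 5.05 5.24 5.4 8.5")

```text
time: 26.65
tool_pos: [660.9, 158.0, 114.7]
tcp_rot: [-180.0, 0.0, 60.0]
ft_force: [0.3, 0.1, 0.6]
finger_gap: 84.8
```

Request:
apply_moves(targets="0 0 0 0.56 0.59 0.6 8.5; 0 0 0 0.56 0.59 1.47 8.5; 0 0 0 0.56 0.59 3.22 8.5; 0 0 0 0.56 0.59 4.97 8.5; 0 0 0 0.56 0.59 6.72 8.5")

```text
time: 27.15
tool_pos: [667.7, 159.3, 47.0]
tcp_rot: [-180.0, 0.0, 60.0]
ft_force: [0.3, 1.3, 0.0]
finger_gap: 85.2
```

Request:
apply_moves(targets="0 0 0 0 0 0.88 8.5; 0 0 0 0 0 1.18 8.5; 0 0 0 0 0 1.78 8.5; 0 0 0 0 0 2.38 8.5; 0 0 0 0 0 2.68 8.5")

```text
time: 27.65
tool_pos: [668.7, 159.5, 21.9]
tcp_rot: [180.0, -0.0, 60.0]
ft_force: [1.1, -0.9, -0.2]
finger_gap: 84.7
```

Request:
apply_moves(targets="0 0 0 0 0 0 8.5; 0 0 0 0 0 0 3.5; 0 0 0 0 0 0 3.5; 0 0 0 0 0 0 3.5; 0 0 0 0 0 0 3.5")

```text
time: 28.15
tool_pos: [669.2, 159.6, 22.8]
tcp_rot: [179.9, -0.0, 60.0]
ft_force: [0.8, -0.3, 3.5]
finger_gap: 49.6
```

```bash
python3 plan.py "668.5 159.5 130 60 35 20; 425.5 255.6 130 60 35 30"
```

```text
0 0 -0 0 -0 -0.9 3.5; 0 0 -0 0 -0 -2.7 3.5; 0 0 -0 0 -0 -4.5 3.5; 0 0 -0 0 -0 -6.3 3.5; 0 0 -0 0 -0 -8.1 3.5
0 0 -0 0 -0 -1.8 3.5; 0 0 -0 0 -0 -2.7 3.5; 0 0 -0 -0.21 -1.44 -2.7 3.5; 0 0 -0 -0.64 -4.31 -2.7 3.5; 0 0 -0 -1.06 -7.18 -2.7 3.5
0 0 -0 -0.43 -2.88 -0 3.5; 0 0 -0 -0.85 -5.75 -0 3.5; 0 0 -0 -1.28 -8.62 -0 3.5; 0 0 -0 -1.71 -11.49 -0 3.5; 0 0 -0 -2.13 -14.37 -0 3.5
0 0 -0 -0.43 -2.87 -0 3.5; 0 0 -0 -0.64 -4.3 -0 3.5; 0 0 -0 -0.64 -4.3 -0 3.5; 0 0 -0 -0.64 -4.3 -0 3.5; 0 0 -0 -0.64 -4.3 -0 3.5
end [425.54 255.6  129.99  59.99]
```

Request:
apply_moves(targets="0 0 0 0 0 -0.9 3.5; 0 0 0 0 0 -2.7 3.5; 0 0 0 0 0 -4.5 3.5; 0 0 0 0 0 -6.3 3.5; 0 0 0 0 0 -8.1 3.5")

```text
time: 28.65
tool_pos: [669.2, 159.6, 105.8]
tcp_rot: [179.9, -0.1, 60.0]
ft_force: [0.7, -0.7, -1.0]
finger_gap: 49.6
```

Request:
apply_moves(targets="0 0 0 0 0 -1.8 3.5; 0 0 0 0 0 -2.7 3.5; 0 0 0 -0.21 -1.44 -2.7 3.5; 0 0 0 -0.64 -4.31 -2.7 3.5; 0 0 0 -1.06 -7.18 -2.7 3.5")

```text
time: 29.15
tool_pos: [600.3, 186.1, 130.0]
tcp_rot: [-180.0, 0.0, 59.9]
ft_force: [-0.4, 0.1, -0.6]
finger_gap: 49.6
```

Request:
apply_moves(targets="0 0 0 -0.43 -2.88 0 3.5; 0 0 0 -0.85 -5.75 0 3.5; 0 0 0 -1.28 -8.62 0 3.5; 0 0 0 -1.71 -11.49 0 3.5; 0 0 0 -2.13 -14.37 0 3.5")

```text
time: 29.65
tool_pos: [464.7, 239.9, 130.1]
tcp_rot: [-180.0, 0.0, 60.0]
ft_force: [-0.0, 0.2, -1.6]
finger_gap: 49.8
```

Request:
apply_moves(targets="0 0 0 -0.43 -2.87 0 3.5; 0 0 0 -0.64 -4.3 0 3.5; 0 0 0 -0.64 -4.3 0 3.5; 0 0 0 -0.64 -4.3 0 3.5; 0 0 0 -0.64 -4.3 0 3.5")

```text
time: 30.15
tool_pos: [426.7, 255.3, 130.3]
tcp_rot: [180.0, -0.0, 60.0]
ft_force: [0.4, 0.1, -1.7]
finger_gap: 49.5
```

```bash
python3 look.py j2 jar_mid pendant_tray; python3 - <<'E'
from h import *; import json
s=json.load(open("pics/j2.json")); im=cv2.imread("pics/j2.png")
for k,(X,Y,z,rr,c) in enumerate([(425.3,255.6,20,33,(255,0,0)),(425.3,255.6,6,33,(255,255,0)),(425.3,255.6,108,25.5,(0,0,255))]):
    for a in np.linspace(0,6.28,50):
        p=proj("wrist",[X+rr*np.cos(a),Y+rr*np.sin(a),z],s); cv2.circle(im,(int(round(p[1])),int(round(p[0]))),1,c,-1)
cv2.imwrite("pics/j2o.png",im)
E
```

```text
jar_mid []
pendant_tray []
```

View pics/j2o.png

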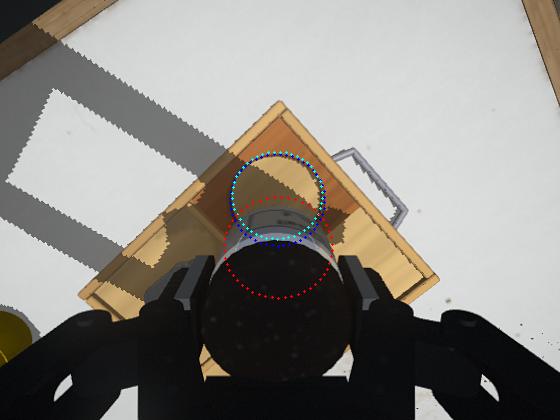

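```bash
python3 plan.py "425.3 255.7 50 60 35 22; 425.3 255.7 28.8 60 35 6;425.3 255.7 28.8 60 75 5 6"; python3 plan.py "425.3 255.7 150 60 75 30; 590 -30 180 60 85 40"
```

```text
0 0 -0 -0 -0 1 3.5; 0 0 -0 -0 -0.01 3 3.5; 0 0 -0 -0 -0.02 5 3.5; 0 0 -0 -0 -0.02 7 3.5; 0 0 -0 -0 -0.03 8 3.5
0 0 -0 -0 0 0.26 3.5; 0 0 -0 -0 0 0.79 3.5; 0 0 -0 -0 0 1.32 3.5; 0 0 -0 -0 0 1.85 3.5; 0 0 -0 -0 0 2.12 3.5
0 0 -0 -0 0 -0 7.5; 0 0 -0 -0 0 -0 7.5; 0 0 -0 -0 0 -0 7.5; 0 0 -0 -0 0 -0 7.5; 0 0 -0 -0 0 -0 7.5
0 0 -0 -0 0 -0 7.5; 0 0 -0 -0 0 -0 7.5; 0 0 -0 -0 0 -0 7.5; 0 0 -0 -0 0 -0 7.5; 0 0 -0 -0 0 -0 7.5
end [425.28 255.75  28.79  59.99]
0 0 -0 -0 0 -1.21 7.5; 0 0 -0 -0 0 -3.64 7.5; 0 0 -0 -0 0 -6.06 7.5; 0 0 -0 -0 0 -8.48 7.5; 0 0 -0 -0 0 -10.91 7.5
0 0 -0 -0 0 -1.21 7.5; 0 0 -0 -0.92 1.59 -1.38 8.5; 0 0 -0 -2.75 4.76 -1.71 8.5; 0 0 -0 -4.59 7.94 -2.04 8.5; 0 0 -0 -6.42 11.11 -2.38 8.5
0 0 -0 -1.83 3.17 -0.33 8.5; 0 0 -0 -3.67 6.34 -0.66 8.5; 0 0 -0 -5.5 9.52 -1 8.5; 0 0 -0 -7.33 12.69 -1.33 8.5; 0 0 -0 -9.17 15.86 -1.66 8.5
0 0 -0 -0.91 1.59 -0.17 8.5; 0 0 -0 -0.91 1.59 -0.17 8.5; 0 0 -0 -0.91 1.59 -0.17 8.5; 0 0 -0 -0.91 1.59 -0.17 8.5; 0 0 -0 -0.91 1.59 -0.17 8.5
end [590.04 -29.99 179.99  59.99]
```

Request:
apply_moves(targets="0 0 0 0 0 1 3.5; 0 0 0 0 -0.01 3 3.5; 0 0 0 0 -0.02 5 3.5; 0 0 0 0 -0.02 7 3.5; 0 0 0 0 -0.03 8 3.5")

```text
time: 30.8
tool_pos: [423.9, 254.9, 47.2]
tcp_rot: [-179.9, 0.2, 60.0]
ft_force: [0.8, -0.0, -1.1]
finger_gap: 50.1
```

Request:
apply_moves(targets="0 0 0 0 0 0.26 3.5; 0 0 0 0 0 0.79 3.5; 0 0 0 0 0 1.32 3.5; 0 0 0 0 0 1.85 3.5; 0 0 0 0 0 2.12 3.5")

```text
time: 31.3
tool_pos: [425.4, 255.8, 28.6]
tcp_rot: [180.0, -0.0, 60.0]
ft_force: [-1.1, 0.4, 21.0]
finger_gap: 49.8
```

Request:
apply_moves(targets="0 0 0 0 0 0 3.5; 0 0 0 0 0 0 7.5; 0 0 0 0 0 0 7.5; 0 0 0 0 0 0 7.5; 0 0 0 0 0 0 7.5")

```text
time: 31.8
tool_pos: [425.4, 255.8, 28.9]
tcp_rot: [180.0, -0.0, 60.0]
ft_force: [0.6, -0.2, -1.2]
finger_gap: 74.8
```

Request:
apply_moves(targets="0 0 0 0 0 -1.21 7.5; 0 0 0 0 0 -3.64 7.5; 0 0 0 0 0 -6.06 7.5; 0 0 0 0 0 -8.48 7.5; 0 0 0 0 0 -10.91 7.5")

```text
time: 32.3
tool_pos: [425.4, 255.8, 139.9]
tcp_rot: [180.0, -0.0, 60.0]
ft_force: [0.2, 1.0, -0.0]
finger_gap: 74.9
```

Request:
apply_moves(targets="0 0 0 0 0 -1.21 7.5; 0 0 0 -0.92 1.59 -1.38 8.5; 0 0 0 -2.75 4.76 -1.71 8.5; 0 0 0 -4.59 7.94 -2.04 8.5; 0 0 0 -6.42 11.11 -2.38 8.5")

```text
time: 32.8
tool_pos: [489.7, 143.5, 161.9]
tcp_rot: [-180.0, 0.0, 60.0]
ft_force: [0.2, -0.0, 0.7]
finger_gap: 85.1
```

Request:
apply_moves(targets="0 0 0 -1.83 3.17 -0.33 8.5; 0 0 0 -3.67 6.34 -0.66 8.5; 0 0 0 -5.5 9.52 -1 8.5; 0 0 0 -7.33 12.69 -1.33 8.5; 0 0 0 -9.17 15.86 -1.66 8.5")

```text
time: 33.3
tool_pos: [581.2, -15.6, 178.4]
tcp_rot: [-180.0, 0.0, 60.0]
ft_force: [0.3, 0.3, 0.7]
finger_gap: 84.8
```

Request:
apply_moves(targets="0 0 0 -0.91 1.59 -0.17 8.5; 0 0 0 -0.91 1.59 -0.17 8.5; 0 0 0 -0.91 1.59 -0.17 8.5; 0 0 0 -0.91 1.59 -0.17 8.5; 0 0 0 -0.91 1.59 -0.17 8.5")

```text
time: 33.8
tool_pos: [589.6, -28.9, 179.9]
tcp_rot: [-180.0, 0.0, 60.1]
ft_force: [0.5, 0.7, 0.6]
finger_gap: 84.9
```

```bash
python3 look.py c2 cup_mid; python3 - <<'E'
from h import *; import json
s=json.load(open("pics/c2.json")); im=cv2.imread("pics/c2.png"); print(s["tool_pos"])
r=[q for q in place_of("wrist","cup_mid")][0]; X,Y,_=at("wrist",r["at"],30.5,s)
for z,rr,c in[(61,33.5,(255,0,0)),(0,26,(0,0,255))]:
    for a in np.linspace(0,6.28,50):
        p=proj("wrist",[X+rr*np.cos(a),Y+rr*np.sin(a),z],s); cv2.circle(im,(int(round(p[1])),int(round(p[0]))),1,c,-1)
cv2.imwrite("pics/c2o.png",im); print(X,Y)
E
```

```text
cup_mid [([261.5, 334.5], 0.6, [666.7, -17.7, 30.5])]
[589.5939409282441, -28.88494798534032, 179.86013457109473]
666.7 -17.7
```

View pics/c2o.png

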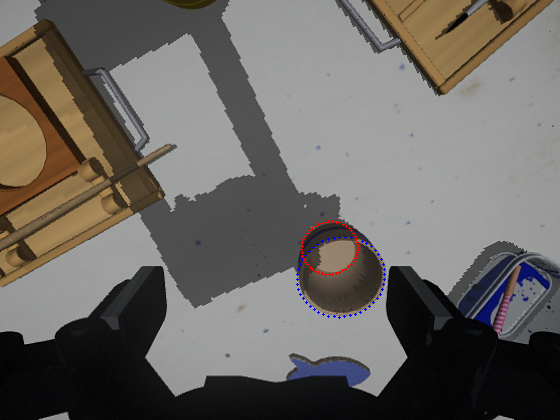

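```bash
python3 plan.py "667 -17.5 110 60 85 25; 667 -17.5 40 60 85 20; 667 -17.5 16 60 85 7; 667 -17.5 16 60 50 6 6"; python3 plan.py "667 -17.5 130 60 50 20; 447.3 -204.6 130 60 50 30; 447.3 -204.6 45 60 50 20; 447.3 -204.6 23 60 50 6; 447.3 -204.6 22.5 60 85 6 6" 
```

```text
0 0 -0 0.49 0.6 0.7 8.5; 0 0 -0 1.48 1.81 2.1 8.5; 0 0 -0 2.47 3.02 3.5 8.5; 0 0 -0 3.45 4.23 4.9 8.5; 0 0 -0 4.44 5.44 6.3 8.5
0 0 -0 0.49 0.6 0.7 8.5; 0 0 -0 0.49 0.6 1.57 8.5; 0 0 -0 0.49 0.6 3.32 8.5; 0 0 -0 0.49 0.6 5.07 8.5; 0 0 -0 0.49 0.6 6.82 8.5
0 0 -0 0 -0 0.88 8.5; 0 0 -0 0 -0 1.18 8.5; 0 0 -0 0 -0 1.78 8.5; 0 0 -0 0 -0 2.38 8.5; 0 0 -0 0 -0 2.98 8.5
0 0 -0 0 -0 0.3 8.5; 0 0 -0 0 -0 0.3 5; 0 0 -0 0 -0 0.3 5; 0 0 -0 0 -0 0.3 5; 0 0 -0 0 -0 0.3 5
0 0 -0 0 -0 -0 5; 0 0 -0 0 -0 -0 5; 0 0 -0 0 -0 -0 5; 0 0 -0 0 -0 -0 5; 0 0 -0 0 -0 -0 5
end [667.   -17.51  15.99  59.99]
0 0 -0 0 -0 -0.95 5; 0 0 -0 0 -0 -2.85 5; 0 0 -0 0 -0 -4.75 5; 0 0 -0 0 -0 -6.65 5; 0 0 -0 0 -0 -8.55 5
0 0 -0 0 -0 -1.9 5; 0 0 -0 0 -0 -2.85 5; 0 0 -0 -1.36 -0.48 -2.85 5; 0 0 -0 -4.08 -1.45 -2.85 5; 0 0 -0 -6.8 -2.42 -2.85 5
0 0 -0 -2.72 -0.96 -0 5; 0 0 -0 -5.44 -1.93 -0 5; 0 0 -0 -8.15 -2.9 -0 5; 0 0 -0 -10.87 -3.86 -0 5; 0 0 -0 -13.59 -4.83 -0 5
0 0 -0 -2.72 -0.97 -0 5; 0 0 -0 -5.44 -1.93 -0 5; 0 0 -0 -6.8 -2.42 -0 5; 0 0 -0 -6.8 -2.42 0.85 5; 0 0 -0 -6.8 -2.42 2.55 5
0 0 -0 0 0 1.7 5; 0 0 -0 0 0 3.4 5; 0 0 -0 0 0 5.1 5; 0 0 -0 0 0 5.95 5; 0 0 -0 0 0 6.22 5
0 0 -0 0 0 0.55 5; 0 0 -0 0 0 1.1 5; 0 0 -0 0 0 1.65 5; 0 0 -0 0 0 1.93 5; 0 0 -0 0 0 1.93 8.5
0 0 -0 0 0 0.01 8.5; 0 0 -0 0 0 0.02 8.5; 0 0 -0 0 0 0.03 8.5; 0 0 -0 0 0 0.04 8.5; 0 0 -0 0 0 0.05 8.5
end [ 447.26 -204.58   22.49   59.99]
```

Request:
apply_moves(targets="0 0 0 0.49 0.6 0.7 8.5; 0 0 0 1.48 1.81 2.1 8.5; 0 0 0 2.47 3.02 3.5 8.5; 0 0 0 3.45 4.23 4.9 8.5; 0 0 0 4.44 5.44 6.3 8.5")

```text
time: 34.45
tool_pos: [660.2, -18.3, 115.7]
tcp_rot: [-180.0, 0.0, 60.0]
ft_force: [-0.5, 0.7, 0.5]
finger_gap: 85.1
```

Request:
apply_moves(targets="0 0 0 0.49 0.6 0.7 8.5; 0 0 0 0.49 0.6 1.57 8.5; 0 0 0 0.49 0.6 3.32 8.5; 0 0 0 0.49 0.6 5.07 8.5; 0 0 0 0.49 0.6 6.82 8.5")

```text
time: 34.95
tool_pos: [666.3, -17.5, 47.1]
tcp_rot: [-180.0, 0.0, 60.0]
ft_force: [0.7, -0.5, -1.4]
finger_gap: 84.7
```

Request:
apply_moves(targets="0 0 0 0 0 0.88 8.5; 0 0 0 0 0 1.18 8.5; 0 0 0 0 0 1.78 8.5; 0 0 0 0 0 2.38 8.5; 0 0 0 0 0 2.98 8.5")

```text
time: 35.45
tool_pos: [667.6, -17.6, 19.3]
tcp_rot: [179.9, -0.0, 60.0]
ft_force: [0.4, 0.2, 0.3]
finger_gap: 85.0
```

Request:
apply_moves(targets="0 0 0 0 0 0.3 8.5; 0 0 0 0 0 0.3 5; 0 0 0 0 0 0.3 5; 0 0 0 0 0 0.3 5; 0 0 0 0 0 0.3 5")

```text
time: 35.95
tool_pos: [667.2, -17.5, 16.3]
tcp_rot: [180.0, -0.0, 60.0]
ft_force: [0.1, 0.1, 0.1]
finger_gap: 64.4
```

Request:
apply_moves(targets="0 0 0 0 0 -0.95 5; 0 0 0 0 0 -2.85 5; 0 0 0 0 0 -4.75 5; 0 0 0 0 0 -6.65 5; 0 0 0 0 0 -8.55 5")

```text
time: 36.45
tool_pos: [667.1, -17.5, 103.1]
tcp_rot: [180.0, -0.0, 60.0]
ft_force: [0.1, -0.1, -1.0]
finger_gap: 65.1
```

Gripped at 65 mm (rim 67 mm, readings run ~1.5 mm low). Carry it to the well.

Request:
apply_moves(targets="0 0 0 0 0 -1.9 5; 0 0 0 0 0 -2.85 5; 0 0 0 -1.36 -0.48 -2.85 5; 0 0 0 -4.08 -1.45 -2.85 5; 0 0 0 -6.8 -2.42 -2.85 5")

```text
time: 36.95
tool_pos: [611.4, -64.4, 129.9]
tcp_rot: [-180.0, 0.0, 60.0]
ft_force: [0.3, -0.8, -0.8]
finger_gap: 64.6
```

Request:
apply_moves(targets="0 0 0 -2.72 -0.96 0 5; 0 0 0 -5.44 -1.93 0 5; 0 0 0 -8.15 -2.9 0 5; 0 0 0 -10.87 -3.86 0 5; 0 0 0 -13.59 -4.83 0 5")

```text
time: 37.45
tool_pos: [501.2, -158.4, 130.0]
tcp_rot: [-180.0, 0.0, 60.0]
ft_force: [0.8, -0.9, -0.8]
finger_gap: 64.7
```

Request:
apply_moves(targets="0 0 0 -2.72 -0.97 0 5; 0 0 0 -5.44 -1.93 0 5; 0 0 0 -6.8 -2.42 0 5; 0 0 0 -6.8 -2.42 0.85 5; 0 0 0 -6.8 -2.42 2.55 5")

```text
time: 37.95
tool_pos: [448.7, -205.2, 105.6]
tcp_rot: [179.8, -0.0, 59.9]
ft_force: [0.5, 0.2, -0.3]
finger_gap: 64.9
```

Request:
apply_moves(targets="0 0 0 0 0 1.7 5; 0 0 0 0 0 3.4 5; 0 0 0 0 0 5.1 5; 0 0 0 0 0 5.95 5; 0 0 0 0 0 6.22 5")

```text
time: 38.45
tool_pos: [446.9, -203.5, 40.9]
tcp_rot: [-179.9, -0.0, 60.0]
ft_force: [-0.3, 1.2, -1.4]
finger_gap: 64.9
```

Request:
apply_moves(targets="0 0 0 0 0 0.55 5; 0 0 0 0 0 1.1 5; 0 0 0 0 0 1.65 5; 0 0 0 0 0 1.93 5; 0 0 0 0 0 1.93 5")

```text
time: 38.95
tool_pos: [447.0, -204.4, 22.6]
tcp_rot: [-180.0, -0.0, 60.0]
ft_force: [1.0, -0.1, -1.2]
finger_gap: 64.8
```

Request:
apply_moves(targets="0 0 0 0 0 0.03 5; 0 0 0 0 0 0.05 5; 0 0 0 0 0 0.05 8.5; 0 0 0 0 0 0.05 8.5; 0 0 0 0 0 0.05 8.5")

```text
time: 39.45
tool_pos: [447.5, -204.7, 22.7]
tcp_rot: [180.0, 0.0, 60.0]
ft_force: [0.3, -0.2, 0.1]
finger_gap: 84.8
```

```bash
cat cmd.json; python3 plan.py "447.3 -204.6 130 60 85 25; 470 -100 330 90 85 40"
```

```text
[447.26092848203274, -204.5779275255594, 22.491999999999994, 59.98574538906959]0 0 -0 0 0 -1.08 8.5; 0 0 -0 0 0 -3.23 8.5; 0 0 -0 0 0 -5.38 8.5; 0 0 -0 0 0 -7.53 8.5; 0 0 -0 0 0 -9.68 8.5
0 0 -0 0 0 -1.07 8.5; 0 0 -0.044 0.85 -0.27 -2.74 8.5; 0 0 -0.131 2.55 -0.81 -6.07 8.5; 0 0 -0.218 4.25 -1.36 -9.4 8.5; 0 0 -0.306 5.95 -1.9 -12.74 8.5
0 0 -0.087 1.78 -0.01 -3.33 8.5; 0 0 -0.174 3.56 -0.02 -6.66 8.5; 0 0 -0.218 4.46 -0.02 -8.33 8.5; 0 0 -0.218 4.46 -0.02 -8.33 8.5; 0 0 -0.218 4.46 -0.02 -8.33 8.5
end [470.02 -99.96 329.99  90.01]
```

Request:
apply_moves(targets="0 0 0 0 0 -1.08 8.5; 0 0 0 0 0 -3.23 8.5; 0 0 0 0 0 -5.38 8.5; 0 0 0 0 0 -7.53 8.5; 0 0 0 0 0 -9.68 8.5")

```text
time: 39.95
tool_pos: [447.4, -204.6, 121.1]
tcp_rot: [180.0, -0.0, 60.0]
ft_force: [0.1, -0.3, -0.1]
finger_gap: 85.1
```

Request:
apply_moves(targets="0 0 0 0 0 -1.07 8.5; 0 0 -0.044 0.85 -0.27 -2.74 8.5; 0 0 -0.131 2.55 -0.81 -6.07 8.5; 0 0 -0.218 4.25 -1.36 -9.4 8.5; 0 0 -0.306 5.95 -1.9 -12.74 8.5")

```text
time: 40.45
tool_pos: [460.2, -142.8, 247.9]
tcp_rot: [-180.0, -0.0, 77.7]
ft_force: [0.7, -0.4, 0.1]
finger_gap: 84.8
```

Request:
apply_moves(targets="0 0 -0.087 1.78 -0.01 -3.33 8.5; 0 0 -0.174 3.56 -0.02 -6.66 8.5; 0 0 -0.218 4.46 -0.02 -8.33 8.5; 0 0 -0.218 4.46 -0.02 -8.33 8.5; 0 0 -0.218 4.46 -0.02 -8.33 8.5")

```text
time: 40.95
tool_pos: [470.0, -100.0, 329.5]
tcp_rot: [-180.0, 0.0, 90.0]
ft_force: [0.8, 0.6, -0.4]
finger_gap: 85.0
```

Request:
apply_moves(targets="0 0 0 3 0 0 8.5; 0 0 0 7 0 0 8.5; 0 0 0 10 0 0 8.5; 0 0 0 10 0 0 8.5; 0 0 0 10 0 0 8.5")

```text
time: 41.45
tool_pos: [469.4, -0.1, 328.2]
tcp_rot: [-179.8, 0.0, 90.0]
ft_force: [-0.1, -0.6, 0.7]
finger_gap: 85.0
```

```bash
python3 look.py f1; python3 - <<'E'
from h import *; import json
s=json.load(open("pics/f1.json"))
T={"cup":(468.7,-204.7,-.56),"pen":(478.5,208.7,12.74)}
for q,z,t in[("cup_mid",36.5,"cup"),("long_brush_mid",20.5,"cup"),("jar_mid",36,"pen"),("elephant_mid",9.5,"pen"),("liner_brush_mid",19,"pen")]:
    x,y,a=T[t];a=np.radians(a);M=np.array([[np.cos(a),np.sin(a)],[-np.sin(a),np.cos(a)]])
    print(q,[(np.round(r["at"]),round(r["confidence"],2),(M@(at("wrist",r["at"],z,s)[:2]-[x,y])).round(1)) for r in place_of("wrist",q)[:3]])
E
```

```text
cup_mid [(array([144., 100.]), 0.91, array([-22.6,   1.2])), (array([118., 278.]), 0.82, array([-53.9, 204.5]))]
long_brush_mid [(array([200., 108.]), 0.86, array([47.9, -3.9]))]
jar_mid [(array([127., 500.]), 0.88, array([-40.6,  53.7]))]
elephant_mid [(array([150., 401.]), 0.65, array([-34.4, -50.1]))]
liner_brush_mid [(array([210., 456.]), 0.77, array([53.3,  3.9]))]
```

View pics/f1.png

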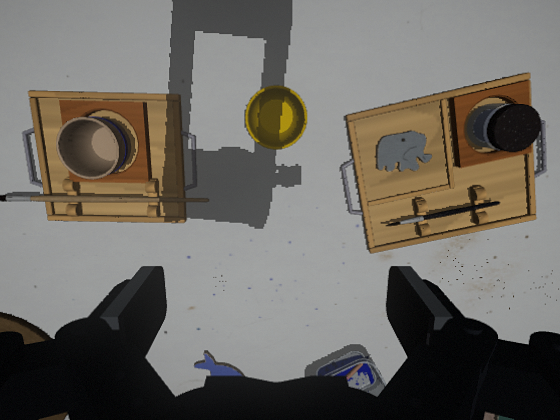

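```bash
python3 -c "
from bench import *
print(hand_in())"
```

```text
the job is handed in; nothing more can be done
None
```

Both kits are made up and the job is handed in, at about 42 s of the 125 s allowed.

- **Smaller tray:** the bisque cup stands in the well and the long pale brush lies in both dips.
- **Larger tray:** the glaze jar stands in its well, the grey elephant lies flat and face up in the bay, and the liner brush lies in both dips.

In the last wrist picture nothing had fallen, the gripper was open and clear of everything, and nothing came near the fish or the tub. All five things measured inside their position limits. Positions are in the tray's own frame, in mm:

| Thing | Measured (x, y) | Target (x, y) |
|---|---|---|
| Cup | (-22.6, 1.2) | (-22, 0) |
| Long brush | (47.9, -3.9) | (47, 0) |
| Jar | (-40.6, 53.7) | (-41.5, 57.5) |
| Elephant | (-34.4, -50.1) | (-31.5, -47.5) |
| Liner brush | (53.3, 3.9) | (55, 0) |

**What went wrong or did not agree:**
- One fast descent, at the long brush, overshot onto the table. The wrist force read 64 N against the 120 N limit, and I slowed the later descents.
- The finger opening read about 1.5 mm below the brush and jar sizes given, and up to 4 mm below for the elephant.
- The close-up outline fit of the elephant was thrown off by a shadow, so I gripped it from the earlier fit, which matched its stated size.
- Each tray's position was measured only to about 2 mm, and its corners were off by up to 4 mm in the fit.
- Heights and tilts at the end were judged from the picture only.

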